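Charge a grinding jar with balls through a gap beside a sorting card

ROBOT

A 6-joint arm with a two-finger parallel gripper is mounted at the origin on a cart in front of the work surface, level with it; the furniture and walls round the work are solid. World frame = base frame: x ahead of the robot, y to its left, z up, the work surface at z = 0. Lengths are in m, angles in degrees, forces in N, time in s.
With the tool pointing down it reaches from about 0.3 to 0.875 m from the base axis. Payload 6.4 kg.
Tool frame: the origin (TCP) lies at the very end of the fingers, on their centre line; the grasp point (between the pads) lies 19 mm behind it; z points along the fingers, y is the line along which they close (so a half turn about z gives the same grasp; the last joint's range is limited). The gripper opens to 88 mm and grips with 3 to 60 N. Pads are 18 mm wide; open, the fingers measure 123 mm over their backs; the gripper's body (75 mm by 187 mm) begins 45 mm behind the grasp point.
Start: joints at [56.706, 10.359, 92.074, -0, 77.567, -11.82], TCP at [0.21, 0.535, 0.239] pointing down, gripper open.
Joint ranges: [-171.53, 171.53], [-51.25, 118.39], [17.06, 147.69], [-65.23, 245.23], [0, 150.52], [-178.68, 178.68]. Speed limits (degrees/s): [147.25, 147.25, 172.46, 180, 180, 180].

INTERFACE

Orientations are given as [roll, pitch, yaw] about the fixed x, y, z axes, in that order (R = Rz(yaw) Ry(pitch) Rx(roll)).
In Python, from rig import ctrl gives the robot as it stands.
- The arm moves only by the tool arm_command, never from a script. Its argument "moves" is a list that holds one entry, the list of rows, each a list of 7 numbers: the shift along the tool's x, y, z as a fraction of full scale, then the turn, a rotation vector about the tool's x, y, z as a fraction of full scale, then the opening, from 0 (shut) to 1 (fully open). In form: [[[x, y, z, wx, wy, wz, gripper], ...]]. A call has 1 to 8 rows; each row is the pose to reach, as a shift and turn from the pose commanded when the call began, along the tool's axes at that moment; what a row does not reach only later rows make up. Full scale, the value 1, is 400 mm for a shift and pi/2 rad for a turn. A row lasts 1/10 s, in which the tool goes at most 50 mm and 8.59 degrees, less where a joint would pass 70% of its speed; a pose out of reach is approached as far as the arm can. A call with a number of a shift or a turn outside -1 to 1 is refused whole. A call with a gripper value outside its range is refused whole. The fingers move at their own pace and stop on an object; "newtons" is the grip in N (left out, the last holds). Time passes only in rows, so rows that repeat a pose let the fingers close. It gives the time, the measured TCP pose, the force, the opening and the grip force at its end, in the units of the state.
- ctrl.state(): the state, without advancing time (a new reading comes with each control period).
- ctrl.get_image(name): name is "scene" or "top" or "wrist"; returns a dict with "color" (400x640x3 uint8, red, green, blue), "intrinsics" (3x3 intrinsics, pixels), "k1" (the pictures are not rectified: a ray, as slopes to the right and down, at radius r is drawn at 1 + k1 r^2 times it, then the intrinsics apply), "R" (3x3) and "t" (3): a world point X has camera coordinates R X + t. Camera axes: x right, y down, z forward; pixel columns grow to the right and rows downward; lengths in m; the calibration is good to about 2 mm. A picture is of the moment at which its call begins. There is no depth.
- ctrl.close_job(): hands the job in; it is judged then, once.
The state is a dict: "t": time; "qpos": joint angles; "joint_velocities": joint speeds; "tau": joint torques, N m; "ee_pos": TCP position; "orientation": TCP orientation; "force": force on the tool from outside, world axes, zero at the start; "wrist_torque": the same for the moment, N m; "width": finger opening in m; "grasp_force": force on a finger pad.
Only numpy, scipy, OpenCV 4.12 (cv2) and the standard library are available. Lean on these libraries where they do the work, as an engineer would, in place of code of your own. Each camera call takes 0.05 s, during which the arm holds its last target. There are 200 camera calls.

TASK

Charge the grinding jar: first put every stray ball from the wooden rest into the steel tipping bowl and pull the snug lid off the jar. Then hold the orange sorting card across the bowl's pouring lip so that only a narrow gap is left at the jar's end, press the lip down with the card, never letting the bowl tip without it, until all the balls have run out into the jar (put in by hand any that miss). Finally stand the card back in its blue holder, leave the bowl sprung back to rest, and snap the lid fully home on the jar, without disturbing the cup, tape roll or note block.

Things in the scene. Friction and masses are not known exactly. Their poses are not given: they have to be found in the camera images.
- station: grey fixed base plate 250 x 300 x 4 mm with the tipping bowl and, on its +y side, a catch tray (18 mm walls, inside 240 x 175 mm from y = 25 to 200 mm) in which the jar stands. Origin on the bench under the bowl's hinge; +y is the way the bowl pours. Yaw within 0.1 rad of the world's. Free bench to lay the lid on lies beyond the tray's +y wall, before the card holder and ball rest.
- bowl_hinge (a point): middle of the bowl's hinge axis, which runs along the station's x, 65 mm above the station's origin; axes as the station's. Seen from it at rest, before leaning, the lip is 75 mm ahead (y) and 50 mm up; the bowl at rest leans back 0.14 rad about it.
- bowl_lip (a point): middle of the steel bowl's straight pouring lip, on top of its floor; tips with the bowl: x along the lip, y outward over it, z square to the flat floor. Inside of the bowl: x -75 to 75 mm, y -130 mm (back wall) to 0; walls 40 mm high (the side walls 22 mm over the last 36 mm); no wall at the lip. Hinge axis at y = -75, z = -50 mm here.
- bowl (a joint): tipping angle, 0 at rest (leaning back 0.14 rad, balls lie at the back wall) to 0.65 rad at its stop; growing = lip goes down; floor slope towards the lip is this less 0.14 rad. A spring (0.6 N m/rad, 0.15 N m preload) returns it; pressing near the lip tips it with 4 to 12 N. At 0.45 to 0.6 rad balls run along a card set some 0.45 rad oblique, its end at the gap nearer the lip.
- jar: white fixed round jar, 84 mm outside, 75 mm inside, 46 mm high, 6 mm floor; origin at the centre of its underside, 4 mm above the bench, axes as the station's. Stands in the tray under one end of the lip: station y = 118 mm, x = +55 or -55 mm. Sprung catches with 16 mm round beads on its -x and +x sides, up to 68 mm above its origin, hold the lid's rim and yield to 8 to 18 N straight up or down.
- nest_cover: flat grey fixed disc, 84 mm diameter, 10 mm high, on the jar's unused place at the other end of the lip; origin at the centre of its underside.
- lid: blue loose lid, 90 g (varies), at the start snapped on the jar: flange 84 mm wide, 8 mm thick; tapered plug 10 mm deep below it (69 to 60 mm wide); black round knob 24 mm wide, 45 mm high on top (up to z = 53 mm). Origin at the centre of the flange's underside, z up; home it is 46 mm above the jar's origin, lying on the bench 10 mm above the bench.
- card: orange stiff loose sorting card, 120 mm wide (its x), 4 mm thick (its y), 70 mm high, with a black grip block on the middle of its top edge, 30 mm wide (x), 14 mm thick (y), from z = 65 to 115 mm. Origin at the middle of its lower edge, z up. 80 g. At the start upright in the holder.
- card_holder: blue fixed slotted block, 150 x 56 x 36 mm (sloping lead-ins up to 46 mm) with an upright slot along its x, 7 mm wide and 130 mm long; slot floor 12 mm above the bench. Origin at the centre of its underside; the card stands with its origin 12 mm above that, card x along the holder's x.
- ball_rest: fixed wooden bar 190 x 36 x 14 mm with four round seats along its x at -72, -24, 24 and 72 mm, each for one stray ball, whose centre is then 21 mm above the bench. Origin at the centre of its underside.
- ball_0: white ceramic grinding ball, 18 mm diameter, 18 g; origin at its centre (its axes turn as it rolls); in the bowl at the start, 4 to 6 of the six are there
- ball_1: white ceramic grinding ball, 18 mm diameter, 18 g; origin at its centre (its axes turn as it rolls); in the bowl at the start, 4 to 6 of the six are there
- ball_2: white ceramic grinding ball, 18 mm diameter, 18 g; origin at its centre (its axes turn as it rolls); in the bowl at the start, 4 to 6 of the six are there
- ball_3: white ceramic grinding ball, 18 mm diameter, 18 g; origin at its centre (its axes turn as it rolls); in the bowl at the start, 4 to 6 of the six are there
- ball_4: white ceramic grinding ball, 18 mm diameter, 18 g; origin at its centre (its axes turn as it rolls); in the bowl at the start, 4 to 6 of the six are there
- ball_5: white ceramic grinding ball, 18 mm diameter, 18 g; origin at its centre (its axes turn as it rolls); in the bowl at the start, 4 to 6 of the six are there
- stray_0: white ceramic grinding ball, 18 mm diameter, 18 g; origin at its centre (its axes turn as it rolls); on the wooden rest at the start, 2 to 4 of the four are there
- stray_1: white ceramic grinding ball, 18 mm diameter, 18 g; origin at its centre (its axes turn as it rolls); on the wooden rest at the start, 2 to 4 of the four are there
- stray_2: white ceramic grinding ball, 18 mm diameter, 18 g; origin at its centre (its axes turn as it rolls); on the wooden rest at the start, 2 to 4 of the four are there
- stray_3: white ceramic grinding ball, 18 mm diameter, 18 g; origin at its centre (its axes turn as it rolls); on the wooden rest at the start, 2 to 4 of the four are there
- cap_cup: small white cup, 58 mm wide, 46 mm high, a bystander
- label_roll: green tape roll, 62 mm wide, 24 mm high, a bystander
- note_block: yellow note block 69 x 69 x 18 mm, a bystander

How it is judged:
By the outcome, as a careful person would: the job done as asked, in the order asked, and still so for the second after the job is handed in, with the robot touching nothing.
Of ball_0, ball_1, ball_2, ball_3, ball_4, ball_5 only 4 to 6 are there at a start; the rules pass over those that are not, and their reading is None.
Of stray_0, stray_1, stray_2, stray_3 only 2 to 4 are there at a start; the rules pass over those that are not, and their reading is None.
At some moment in a run one of lid may be knocked a few centimetres aside while the robot is not near it.
It also fails if it takes over 208 s, if anything falls off the work surface, if the arm or the gripper's body presses on something with over 40 N, if the wrist force passes 120 N, or if a joint passes its speed limit or range.

## Working session

There is one attempt and no reset: what is moved stays moved. The work goes in short steps, Python scripts to look and compute and a tool call to move; the robot and the scene stay as the last step left them, time stands still between calls to the robot, and variables do not carry over. Pictures are saved under pics/ and viewed, at most 14 in all, crops included, and the job is handed in when it is done.

Besides the shell and the picture viewer there is one more tool, called in YAML: its name, and indented under it one key for each argument. arm_command: Moves the arm, as the interface text tells. Its arguments: {"type":"object","properties":{"moves":{"type":"array"},"newtons":{"type":"number"}},"required":["moves"]}

```bash
ls; mkdir -p pics; python3 - <<'E'
from rig import ctrl
import cv2
for n in ["scene","top","wrist"]:
    d=ctrl.get_image(n); cv2.imwrite(f"pics/{n}0.png",d["color"][:,:,::-1]); print(n,d["intrinsics"].tolist(),d["k1"],d["R"].tolist(),d["t"].tolist())
print(ctrl.state())
E
```

```text
pics
scene [[424.27316045729486, 0.0, 328.9268198011157], [0.0, 424.27316045729486, 208.43111674156268], [0.0, 0.0, 1.0]] 0.0367478344538971 [[0.5259949646215265, -0.8504753937606273, -0.004571848696656804], [-0.6091930155607234, -0.37300665453901155, -0.6998213382440169], [0.5934754982177709, 0.3708876383452547, -0.7143032918430714]] [-0.1277553231574945, 0.45569387641050413, 1.2296343763472086]
top [[374.00936013203335, 0.0, 320.92676279724355], [0.0, 374.00936013203335, 197.9782303789945], [0.0, 0.0, 1.0]] 0.013211599592331811 [[0.02564366440481297, -0.999619720869823, -0.010139828599661175], [-0.9908716352629805, -0.024073768974798015, -0.13264183381804873], [0.132347289005707, 0.01344869121830159, -0.9911121671119544]] [0.18397159419950998, 0.5197015406095551, 1.0222177642309922]
wrist [[339.75275083151683, 0.0, 319.93092411160023], [0.0, 339.75275083151683, 201.5592449969972], [0.0, 0.0, 1.0]] -0.015467016846147682 [[0.36668504911229005, 0.9303430410683049, -0.001975017290555611], [0.89731817099226, -0.3531064300641033, 0.2648319260483749], [0.24568714814703832, -0.09888212671239013, -0.9642925646567085]] [-0.5750902687830904, -0.036510423518697835, 0.38880239706817277]
{'t': 0.15, 'qpos': array([ 5.67065425e+01,  1.03919906e+01,  9.21153930e+01, -4.66108643e-04,
        7.75691586e+01, -1.18206336e+01]), 'joint_velocities': array([ 0.00947035, -0.0913346 , -0.14186448,  0.05269977, -0.1275094 ,
        0.00933194]), 'tau': array([ 1.22657617e-03, -4.34233260e+01, -3.42175877e+01,  7.02625187e-02,
        3.56288580e-02, -8.22947231e-05]), 'ee_pos': array([0.21025374, 0.53475622, 0.23804452]), 'orientation': array([-1.79924988e+02, -1.52341508e-02,  1.58527267e+02]), 'force': array([-0.70537904, -0.9052084 , -0.70349976]), 'wrist_torque': array([ 0.00704163,  0.01537892, -0.00870328]), 'grasp_force': 0.0, 'width': 0.08802670918593548}
```

View pics/top0.png

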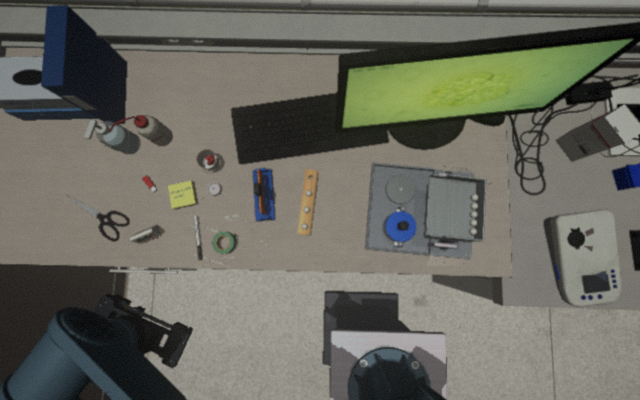

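View pics/scene0.png

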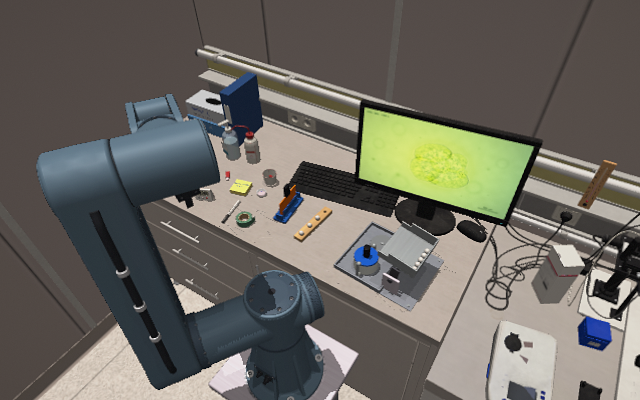

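The top view shows the station at about (425,210), the jar with blue lid (401,228), the nest cover (399,189), the ball rest (308,202), the card holder (263,195), four balls at the bowl's back wall (474,200–237). The balls on the rest look like 2–4 (312,175…304,232). I'll crop it larger.

```bash
cat > h.py <<'E'
import numpy as np, cv2
from scipy.spatial.transform import Rotation as Ro
from scipy.optimize import least_squares
def proj(d,X):
    X=np.atleast_2d(X); c=X@np.array(d["R"]).T+np.array(d["t"]); s=c[:,:2]/c[:,2:]
    s=s*(1+d["k1"]*(s**2).sum(1,keepdims=True)); K=np.array(d["intrinsics"])
    return s*[K[0,0],K[1,1]]+K[:2,2]
def plane(d,uv,z):
    """world points at height z seen at pixels uv"""
    K=np.array(d["intrinsics"]); uv=np.atleast_2d(uv); m=(uv-K[:2,2])/[K[0,0],K[1,1]]; s=m.copy()
    for _ in range(10): s=m/(1+d["k1"]*(s**2).sum(1,keepdims=True))
    R=np.array(d["R"]); r=np.c_[s,np.ones(len(s))]@R; o=-R.T@np.array(d["t"])
    return o+r*((z-o[2])/r[:,2])[:,None]
def crop(d,x0,y0,x1,y1,f,name): cv2.imwrite(name,cv2.resize(d["color"][y0:y1,x0:x1,::-1],None,fx=f,fy=f,interpolation=cv2.INTER_CUBIC))
def delta(cur_pos,cur_rpy,pos,rpy):
    """row numbers taking the tool from cur to target"""
    A=Ro.from_euler('xyz',cur_rpy,degrees=True); B=Ro.from_euler('xyz',rpy,degrees=True)
    return np.round(np.r_[A.inv().apply(np.array(pos)-cur_pos)/.4,(A.inv()*B).as_rotvec()/(np.pi/2)],4)
E
python3 - <<'E'
from h import *; from rig import ctrl
d=ctrl.get_image("top"); crop(d,235,155,495,265,3,"pics/c1.png")
print(plane(d,[[308,202],[263,195],[401,228],[385,370]],0))
print(plane(d,[[367,165],[511,275]],0))
E
```

```text
[[ 0.50692878  0.23481831  0.        ]
 [ 0.52437407  0.36733963  0.        ]
 [ 0.43795366 -0.03580908  0.        ]
 [ 0.04824961  0.00953144  0.        ]]
[[ 0.62126662  0.06380977  0.        ]
 [ 0.31360295 -0.34424     0.        ]]
```

View pics/c1.png

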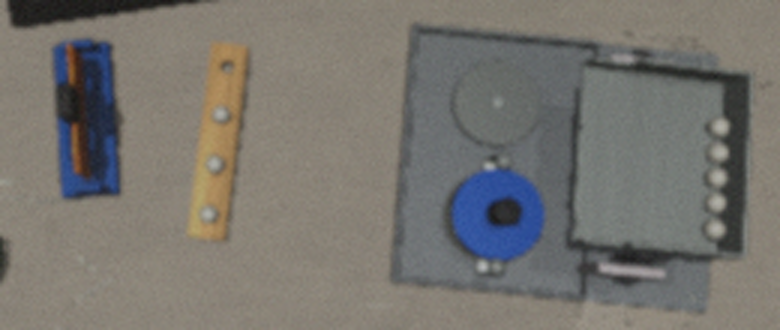

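The crop shows three strays at crop (220,115), (214,163) and (208,213), with an empty seat at (227,66). Five balls lie along the bowl's back wall at x≈718. The lid is at (498,214), the nest cover at (497,101) and the card's grip block at (66,103). So the jar sits at station x = -55.

```bash
python3 - <<'E'
from h import *; from rig import ctrl
d=ctrl.get_image("top"); f=lambda u,v:[u/3+235-1/3,v/3+155-1/3]
L=plane(d,f(498,214),.058)[0]; N=plane(d,f(497,101),.014)[0]; print("lid",L,"nest",N)
ax=(N-L)[:2]; yaw=np.arctan2(ax[1],ax[0]); c=(N+L)[:2]/2; ey=np.array([-np.sin(yaw),np.cos(yaw)]); print("dist",np.hypot(*ax),"yaw",yaw,"org",c-.118*ey)
B=plane(d,[f(220,115),f(214,163),f(208,213)],.021); S=plane(d,f(227,66),.014); print("strays",B,"seat",S)
print("block",plane(d,f(66,103),.127), "holder corners",plane(d,[f(55,45),f(107,40),f(118,192),f(63,197)],.04))
w=ctrl.get_image("wrist"); s=ctrl.state(); A=Ro.from_euler('xyz',s["orientation"],degrees=True)
R=np.array(w["R"]); cam=-R.T@np.array(w["t"]); print("cam in tool",A.inv().apply(cam-s["ee_pos"]), "axis in tool",A.inv().apply(R[2]),"camx",A.inv().apply(R[0]))
P=s["ee_pos"]; print(P,s["orientation"],delta(P,s["orientation"],[.49,.20,.30],[180,0,180]))
E
```

```text
lid [ 0.44001565 -0.02322816  0.058     ] nest [ 0.55149197 -0.03139113  0.014     ]
dist 0.11177479307738518 yaw -0.07309560567105265 org [ 0.48713621 -0.14499455]
strays [[0.53041554 0.23459552 0.021     ]
 [0.48409115 0.23891338 0.021     ]
 [0.43640147 0.24312031 0.021     ]] seat [[0.57960848 0.22959902 0.014     ]]
block [[0.52217109 0.36286318 0.127     ]] holder corners [[0.59100191 0.39238871 0.04      ]
 [0.59701598 0.34318766 0.04      ]
 [0.45277134 0.32662094 0.04      ]
 [0.44684097 0.37773873 0.04      ]]
cam in tool [ 0.06733003  0.00110223 -0.14539765] axis in tool [-2.65075046e-01 -8.44721135e-04  9.64227414e-01] camx [-6.45006451e-04  9.99999548e-01  6.98741426e-04]
[0.21039784 0.5349545  0.2384124 ] [-1.79967892e+02 -6.04351304e-03  1.58525487e+02] [-9.570e-01 -5.234e-01 -1.538e-01 -3.000e-04 -1.000e-04 -2.386e-01]
```

arm_command:
  moves:
    - [[-0.957, -0.5234, -0.154, 0, 0, -0.2386, 0.5], [-0.957, -0.5234, -0.154, 0, 0, -0.2386, 0.5], [-0.957, -0.5234, -0.154, 0, 0, -0.2386, 0.5], [-0.957, -0.5234, -0.154, 0, 0, -0.2386, 0.5], [-0.957, -0.5234, -0.154, 0, 0, -0.2386, 0.5], [-0.957, -0.5234, -0.154, 0, 0, -0.2386, 0.5], [-0.957, -0.5234, -0.154, 0, 0, -0.2386, 0.5], [-0.957, -0.5234, -0.154, 0, 0, -0.2386, 0.5]]

```text
t: 1.1
ee_pos: [0.4602, 0.2354, 0.294]
orientation: [180.0, 0.0, -180.0]
force: [0.7, 1.1, -0.0]
width: 0.0436
grasp_force: 0.0
```

```bash
python3 - <<'E'
from h import *; from rig import ctrl
w=ctrl.get_image("wrist"); print(ctrl.state()["ee_pos"],ctrl.state()["orientation"])
import pickle; pickle.dump(w,open("w1.pkl","wb")); crop(w,0,0,640,400,1.25,"pics/w1.png")
E
```

```text
[0.46521223 0.23000828 0.29520883] [-179.8184795     0.28523161  179.72237168]
```

View pics/w1.png

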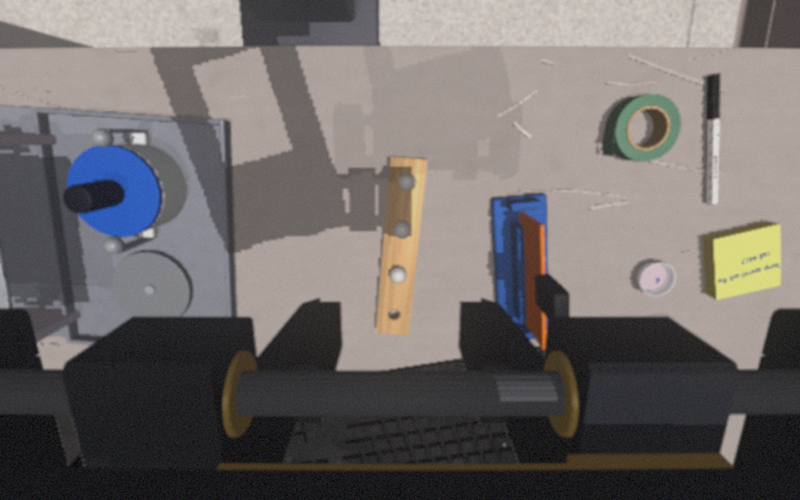

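The wrist view shows strays at (406,182), (401,229) and (397,274), the empty seat at (394,314), the flange centre near (114,191) and the nest centre at (149,290). The holder's corners are near (493,198), (546,194) and (500,305), with the grip block at (552,297). All of these are in the 1.25x image.

```bash
python3 - <<'E'
from h import *; import pickle
w=pickle.load(open("w1.pkl","rb")); g=lambda *a:np.array(a)/1.25
print("strays",plane(w,g([406,182],[401,229],[397,274]),.021)); print("seat",plane(w,g(394,314),.014))
print("nest",plane(w,g(149,290),.014),"lid",plane(w,g(114,191),.058), "traycorner",plane(w,g(229,121),.022))
print("holder top corners",plane(w,g([493,199],[546,194]),.036),plane(w,g([493,199],[546,194]),.046))
print("card top corners", plane(w,g([519,212],[524,212],[541,348],[548,347]),.082))
print("block top",plane(w,g([534,277],[548,277],[568,296],[552,314]),.127))
E
```

```text
strays [[0.43748894 0.24204438 0.021     ]
 [0.48448285 0.23715329 0.021     ]
 [0.53217538 0.23300544 0.021     ]]
seat [[0.58010023 0.22958958 0.014     ]]
nest [[ 0.55249528 -0.03287736  0.014     ]] lid [[ 0.44101355 -0.02203182  0.058     ]] traycorner [[0.37993816 0.07489724 0.022     ]]
holder top corners [[0.45200717 0.32485983 0.036     ]
 [0.44721154 0.37512992 0.036     ]] [[0.45054913 0.32265984 0.046     ]
 [0.44587235 0.37168414 0.046     ]]
card top corners [[0.45640935 0.337568   0.082     ]
 [0.45640867 0.34184034 0.082     ]
 [0.58477238 0.36772331 0.082     ]
 [0.58376031 0.37418793 0.082     ]]
block top [[0.49952556 0.34024887 0.127     ]
 [0.49954022 0.35116964 0.127     ]
 [0.51535017 0.36845996 0.127     ]
 [0.53065574 0.35726972 0.127     ]]
```

arm_command:
  moves:
    - [[-0.0478, 0.02, 0.588, 0, 0, 0, 0.5], [-0.0478, 0.02, 0.588, 0, 0, 0, 0.5], [-0.0478, 0.02, 0.588, 0, 0, 0, 0.5], [-0.0478, 0.02, 0.588, 0, 0, 0, 0.5], [-0.0478, 0.02, 0.588, 0, 0, 0, 0.5], [-0.0478, 0.02, 0.588, 0, 0, 0, 0.5], [-0.0478, 0.02, 0.588, 0, 0, 0, 0.5], [-0.0478, 0.02, 0.588, 0, 0, 0, 0.5]]

```text
t: 1.95
ee_pos: [0.4801, 0.2457, 0.0608]
orientation: [179.9, 0.2, -180.0]
force: [0.6, 0.7, 0.4]
width: 0.0438
grasp_force: 0.0
```

```bash
python3 - <<'E'
from rig import ctrl
s=ctrl.state();print(s["ee_pos"],s["orientation"],s["joint_velocities"])
E
```

```text
[0.48010407 0.24572496 0.06083701] [ 179.9437979     0.22042069 -179.98929448] [-0.05015563 -0.80721538 -0.22897134 -0.02978313 -0.39785007 -0.00277818]
```

arm_command:
  moves:
    - [[-0.0105, -0.0193, 0.06, 0, 0, 0, 0.5], [-0.0105, -0.0193, 0.112, 0, 0, 0, 0.5], [-0.0105, -0.0193, 0.112, 0, 0, 0, 0.5], [-0.0105, -0.0193, 0.112, 0, 0, 0, 0.1], [-0.0105, -0.0193, 0.112, 0, 0, 0, 0.1], [-0.0105, -0.0193, 0.112, 0, 0, 0, 0.1], [-0.0105, -0.0193, 0.112, 0, 0, 0, 0.1], [-0.0105, -0.0193, 0.112, 0, 0, 0, 0.1]]
  newtons: 10

```text
t: 2.75
ee_pos: [0.4835, 0.2376, 0.0145]
orientation: [180.0, 0.1, -180.0]
force: [-0.7, -0.8, 5.3]
width: 0.0167
grasp_force: 10.0
```

arm_command:
  moves:
    - [[0, 0, -0.12, 0, 0, 0, 0.1], [0, 0, -0.24, 0, 0, 0, 0.1], [0, 0, -0.36, 0, 0, 0, 0.1], [-0.01, -0.08, -0.45, 0, 0, 0, 0.1], [-0.025, -0.18, -0.45, 0, 0, 0, 0.1], [-0.04, -0.28, -0.45, 0, 0, 0, 0.1], [-0.054, -0.38, -0.45, 0, 0, 0, 0.1], [-0.07, -0.48, -0.45, 0, 0, 0, 0.1]]

```text
t: 3.55
ee_pos: [0.5104, 0.044, 0.1937]
orientation: [180.0, 0.0, -180.0]
force: [0.5, -0.5, 0.1]
width: 0.0171
grasp_force: 10.0
```

arm_command:
  moves:
    - [[-0.02, -0.12, 0, 0, 0, 0, 0.1], [-0.04, -0.24, 0, 0, 0, 0, 0.1], [-0.06, -0.36, 0, 0, 0, 0, 0.1], [-0.061, -0.4625, 0, 0, 0, 0, 0.1], [-0.061, -0.4625, 0, 0, 0, 0, 0.1], [-0.061, -0.4625, 0.08, 0, 0, 0, 0.1], [-0.061, -0.4625, 0.16, 0, 0, 0, 0.1], [-0.061, -0.4625, 0.16, 0, 0, 0, 0.1]]

```text
t: 4.35
ee_pos: [0.5316, -0.1373, 0.1251]
orientation: [179.7, -0.5, -180.0]
force: [-0.5, 0.6, -0.8]
width: 0.0167
grasp_force: 10.0
```

```bash
python3 - <<'E'
from h import *; from rig import ctrl
print(ctrl.state()["ee_pos"],ctrl.state()["force"])
w=ctrl.get_image("wrist"); import pickle; pickle.dump(w,open("w2.pkl","wb")); crop(w,0,0,640,400,1.25,"pics/w2.png")
E
```

```text
[ 0.53163573 -0.13726715  0.12512166] [-0.45110186  0.55251664 -0.772282  ]
```

View pics/w2.png

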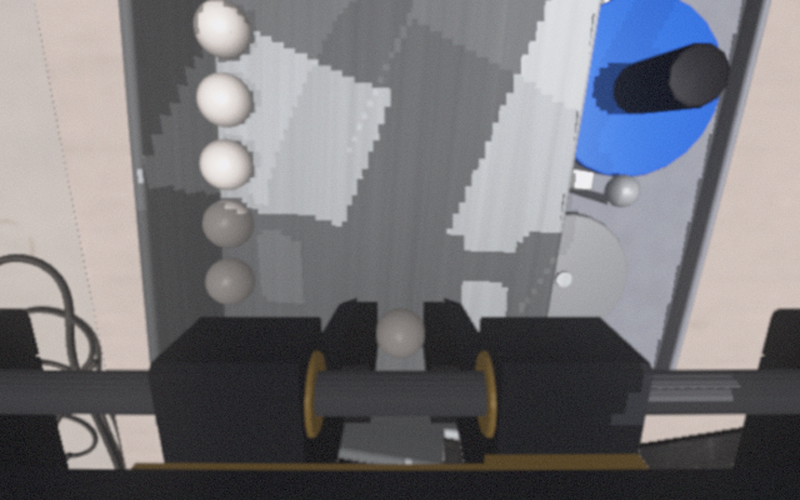

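arm_command:
  moves:
    - [[0, 0, 0, 0, 0, 0, 0.3], [0, 0, 0, 0, 0, 0, 0.3], [0, 0, -0.1, 0, 0, 0, 0.3], [0, 0, -0.2, 0, 0, 0, 0.3], [0, 0.12, -0.2, 0, 0, 0, 0.4], [0, 0.24, -0.2, 0, 0, 0, 0.5], [0, 0.36, -0.2, 0, 0, 0, 0.5], [0, 0.48, -0.2, 0, 0, 0, 0.5]]

```text
t: 5.2
ee_pos: [0.5356, 0.0541, 0.2118]
orientation: [-180.0, 0.2, 180.0]
force: [-0.1, -0.3, 0.1]
width: 0.0439
grasp_force: 0.0
```

arm_command:
  moves:
    - [[0, 0.12, 0, 0, 0, 0, 0.5], [0, 0.24, 0, 0, 0, 0, 0.5], [0, 0.36, 0, 0, 0, 0, 0.5], [0, 0.448, 0.1, 0, 0, 0, 0.5], [0, 0.448, 0.22, 0, 0, 0, 0.5], [0, 0.448, 0.34, 0, 0, 0, 0.5], [0, 0.448, 0.36, 0, 0, 0, 0.5], [0, 0.448, 0.36, 0, 0, 0, 0.5]]

```text
t: 6.0
ee_pos: [0.5346, 0.2316, 0.0655]
orientation: [-180.0, -0.1, -180.0]
force: [0.1, 0.2, 0.9]
width: 0.0445
grasp_force: 0.0
```

```bash
python3 - <<'E'
from h import *; from rig import ctrl
s=ctrl.state();print(s["ee_pos"],s["force"],delta(s["ee_pos"],s["orientation"],[.5318,.2335,.0165],[180,0,180]))
w=ctrl.get_image("wrist"); import pickle; pickle.dump(w,open("w3.pkl","wb")); crop(w,0,0,640,400,1.25,"pics/w3.png")
t=ctrl.get_image("top");print(t["color"].mean())
E
```

```text
[0.53459097 0.23156914 0.06553887] [0.07520474 0.21075005 0.86008118] [ 6.800e-03  4.900e-03  1.226e-01 -3.000e-04 -1.100e-03  1.000e-04]
105.9376484375
```

View pics/w3.png

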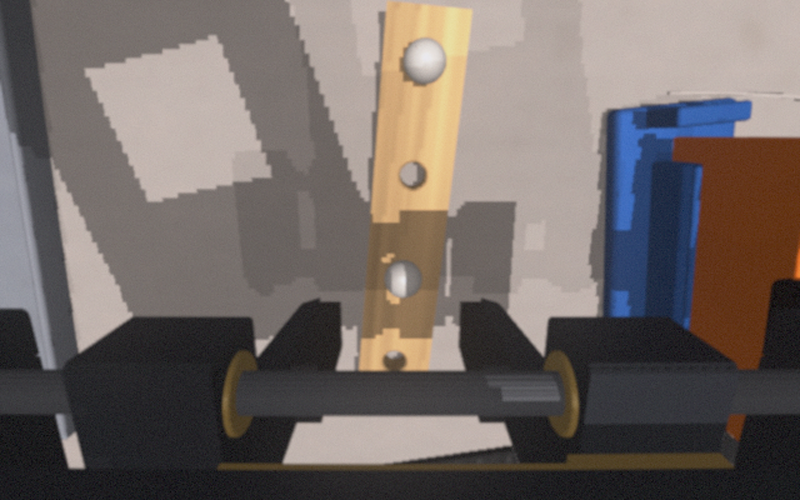

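The picked seat is empty at (412,175). The remaining strays are at (403,279) and (424,61). Next I take the nearer one with the delta already worked out.

arm_command:
  moves:
    - [[0.0068, 0.0049, 0.06, 0, 0, 0, 0.5], [0.0068, 0.0049, 0.1226, 0, 0, 0, 0.5], [0.0068, 0.0049, 0.1226, 0, 0, 0, 0.5], [0.0068, 0.0049, 0.1226, 0, 0, 0, 0.1], [0.0068, 0.0049, 0.1226, 0, 0, 0, 0.1], [0.0068, 0.0049, 0.1226, 0, 0, 0, 0.1], [0.0068, 0.0049, 0.1226, 0, 0, 0, 0.1], [0.0068, 0.0049, 0.1226, 0, 0, 0, 0.1]]

```text
t: 6.9
ee_pos: [0.5335, 0.2336, 0.0178]
orientation: [180.0, 0.1, -180.0]
force: [0.8, -1.7, 7.1]
width: 0.0169
grasp_force: 10.0
```

```bash
python3 - <<'E'
from h import *; from rig import ctrl; import pickle
w=pickle.load(open("w3.pkl","rb")); g=lambda *a:np.array(a)/1.25
s=ctrl.state();print(s["ee_pos"],s["force"],s["width"]);print(plane(w,g([403,279],[424,61]),.021))
w=pickle.load(open("w2.pkl","rb"));print("balls",plane(w,g([222,28],[224,99],[225,164],[227,223],[229,282]),.119)); print("nest",plane(w,g([564,280]),.014))
print("lip",plane(w,g([605,0],[574,210],[553,320]),.125))
E
```

```text
[0.53347408 0.23358888 0.01784552] [ 0.78799632 -1.7482835   7.07695396] 0.016946823095446317
[[0.53301904 0.23370466 0.021     ]
 [0.43771349 0.24228651 0.021     ]]
balls [[ 0.43054677 -0.19461767  0.119     ]
 [ 0.45255513 -0.19619041  0.119     ]
 [ 0.47421964 -0.19807958  0.119     ]
 [ 0.49532851 -0.1995612   0.119     ]
 [ 0.51800836 -0.20119246  0.119     ]]
nest [[ 0.55307205 -0.03100819  0.014     ]]
lip [[ 0.42386673 -0.0727993   0.125     ]
 [ 0.48972708 -0.07585951  0.125     ]
 [ 0.53116633 -0.07937649  0.125     ]]
```

arm_command:
  moves:
    - [[0, 0, -0.12, 0, 0, 0, 0.1], [0, 0, -0.24, 0, 0, 0, 0.1], [0, 0, -0.36, 0, 0, 0, 0.1], [0, -0.08, -0.45, 0, 0, 0, 0.1], [0.01, -0.18, -0.45, 0, 0, 0, 0.1], [0.01, -0.3, -0.45, 0, 0, 0, 0.1], [0.01, -0.42, -0.45, 0, 0, 0, 0.1], [0.01, -0.54, -0.45, 0, 0, 0, 0.1]]

```text
t: 7.7
ee_pos: [0.5279, 0.0161, 0.1968]
orientation: [180.0, 0.0, -180.0]
force: [0.5, 0.4, 0.6]
width: 0.017
grasp_force: 10.0
```

arm_command:
  moves:
    - [[0, -0.12, 0, 0, 0, 0, 0.1], [0, -0.24, 0, 0, 0, 0, 0.1], [0, -0.36, 0, 0, 0, 0, 0.1], [0, -0.3875, 0, 0, 0, 0, 0.1], [0, -0.3875, 0, 0, 0, 0, 0.1], [0, -0.3875, 0.08, 0, 0, 0, 0.1], [0, -0.3875, 0.16, 0, 0, 0, 0.1], [0, -0.3875, 0.17, 0, 0, 0, 0.1]]

```text
t: 8.5
ee_pos: [0.5256, -0.1341, 0.1246]
orientation: [179.8, -0.4, -179.9]
force: [-0.3, 1.2, -0.6]
width: 0.0164
grasp_force: 10.0
```

arm_command:
  moves:
    - [[0, 0, 0, 0, 0, 0, 0.3], [0, 0, 0, 0, 0, 0, 0.3], [0, 0, -0.1, 0, 0, 0, 0.3], [0, 0, -0.2, 0, 0, 0, 0.3], [0.03, 0.12, -0.2, 0, 0, 0, 0.4], [0.06, 0.24, -0.2, 0, 0, 0, 0.5], [0.09, 0.36, -0.2, 0, 0, 0, 0.5], [0.12, 0.48, -0.2, 0, 0, 0, 0.5]]

```text
t: 9.3
ee_pos: [0.4806, 0.0563, 0.2109]
orientation: [-180.0, 0.2, 180.0]
force: [0.6, 1.0, 0.6]
width: 0.0437
grasp_force: 0.0
```

arm_command:
  moves:
    - [[0.03, 0.12, 0, 0, 0, 0, 0.5], [0.06, 0.24, 0, 0, 0, 0, 0.5], [0.09, 0.36, 0, 0, 0, 0, 0.5], [0.1, 0.461, 0.06, 0, 0, 0, 0.5], [0.1, 0.461, 0.18, 0, 0, 0, 0.5], [0.1, 0.461, 0.3, 0, 0, 0, 0.5], [0.1, 0.461, 0.35, 0, 0, 0, 0.5], [0.1, 0.461, 0.35, 0, 0, 0, 0.5]]

```text
t: 10.1
ee_pos: [0.4386, 0.239, 0.067]
orientation: [-179.9, -0.2, -180.0]
force: [1.1, 0.1, -0.0]
width: 0.044
grasp_force: 0.0
```

```bash
python3 - <<'E'
from h import *; from rig import ctrl
s=ctrl.state();print(s["ee_pos"],s["force"],delta(s["ee_pos"],s["orientation"],[.438,.2422,.017],[180,0,180]))
E
```

```text
[0.43858475 0.23904095 0.06699928] [ 1.05777461  0.10913804 -0.03456796] [ 0.001   0.008   0.125  -0.0006 -0.0024  0.0005]
```

arm_command:
  moves:
    - [[0.001, 0.008, 0.06, 0, 0, 0, 0.5], [0.001, 0.008, 0.125, 0, 0, 0, 0.5], [0.001, 0.008, 0.125, 0, 0, 0, 0.5], [0.001, 0.008, 0.125, 0, 0, 0, 0.1], [0.001, 0.008, 0.125, 0, 0, 0, 0.1], [0.001, 0.008, 0.125, 0, 0, 0, 0.1], [0.001, 0.008, 0.125, 0, 0, 0, 0.1], [0.001, 0.008, 0.125, 0, 0, 0, 0.1]]

```text
t: 10.9
ee_pos: [0.441, 0.2423, 0.0197]
orientation: [180.0, 0.1, 180.0]
force: [0.9, -0.2, 6.0]
width: 0.0165
grasp_force: 10.0
```

arm_command:
  moves:
    - [[0, 0, -0.12, 0, 0, 0, 0.1], [0, 0, -0.24, 0, 0, 0, 0.1], [0, 0, -0.36, 0, 0, 0, 0.1], [-0.03, -0.08, -0.45, 0, 0, 0, 0.1], [-0.06, -0.18, -0.45, 0, 0, 0, 0.1], [-0.09, -0.3, -0.45, 0, 0, 0, 0.1], [-0.12, -0.42, -0.45, 0, 0, 0, 0.1], [-0.15, -0.54, -0.45, 0, 0, 0, 0.1]]

```text
t: 11.7
ee_pos: [0.4999, 0.0245, 0.1988]
orientation: [180.0, 0.0, -180.0]
force: [1.2, 0.9, -0.8]
width: 0.0162
grasp_force: 10.0
```

arm_command:
  moves:
    - [[-0.02, -0.12, 0, 0, 0, 0, 0.1], [-0.04, -0.24, 0, 0, 0, 0, 0.1], [-0.055, -0.36, 0, 0, 0, 0, 0.1], [-0.055, -0.403, 0, 0, 0, 0, 0.1], [-0.055, -0.403, 0, 0, 0, 0, 0.1], [-0.055, -0.403, 0.08, 0, 0, 0, 0.1], [-0.055, -0.403, 0.16, 0, 0, 0, 0.1], [-0.055, -0.403, 0.17, 0, 0, 0, 0.1]]

```text
t: 12.5
ee_pos: [0.5189, -0.1319, 0.1267]
orientation: [179.8, -0.4, -179.9]
force: [-0.1, -0.1, 0.5]
width: 0.0169
grasp_force: 10.0
```

arm_command:
  moves:
    - [[0, 0, 0, 0, 0, 0, 0.3], [0, 0, 0, 0, 0, 0, 0.3], [0, 0, -0.1, 0, 0, 0, 0.3], [0, 0, -0.2, 0, 0, 0.09, 0.3], [0.06, 0.1, -0.2, 0, 0, 0.18, 0.4], [0.12, 0.2, -0.2, 0, 0, 0.27, 0.5], [0.18, 0.27, -0.2, 0, 0, 0.36, 0.5], [0.1935, 0.272, -0.2, 0, 0, 0.45, 0.5]]

```text
t: 13.3
ee_pos: [0.4431, -0.0232, 0.2123]
orientation: [179.9, 0.1, 139.4]
force: [0.0, -1.0, -0.5]
width: 0.0443
grasp_force: 0.0
```

arm_command:
  moves:
    - [[0, 0, 0, 0, 0, 0.09, 0.5], [0, 0, 0, 0, 0, 0.18, 0.5], [0, 0, 0, 0, 0, 0.27, 0.5], [0, 0, 0, 0, 0, 0.36, 0.5], [0, 0, 0, 0, 0, 0.45, 0.5], [0, 0, 0, 0, 0, 0.54, 0.5], [0, 0, 0, 0, 0, 0.6, 0.5], [0, 0, 0, 0, 0, 0.6, 0.5]]

```text
t: 14.1
ee_pos: [0.4453, -0.0262, 0.2124]
orientation: [179.8, 0.0, 85.5]
force: [0.1, -0.4, 0.8]
width: 0.0443
grasp_force: 0.0
```

```bash
python3 - <<'E'
from h import *; from rig import ctrl
s=ctrl.state();print(s["ee_pos"],s["orientation"])
w=ctrl.get_image("wrist"); import pickle; pickle.dump(w,open("w4.pkl","wb")); crop(w,0,0,640,400,1.25,"pics/w4.png")
print(ctrl.state()["t"])
E
```

```text
[ 0.44533708 -0.02621051  0.21240845] [1.79809789e+02 4.16601224e-02 8.54812606e+01]
14.15
```

View pics/w4.png

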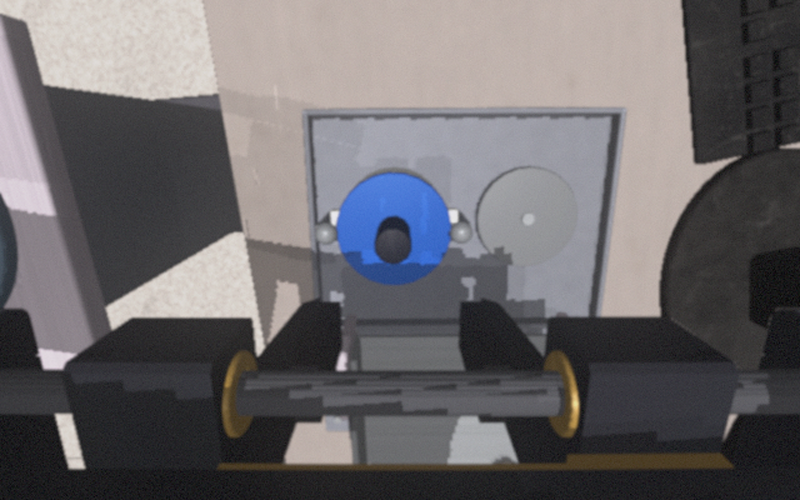

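Here the flange centre is at (395,229), the knob top at (393,247), the nest pin at (528,219), the beads at (326,233) and (460,232), and the tray's far corners at (310,113) and (622,112).

```bash
python3 - <<'E'
from h import *; from rig import ctrl; import pickle
w=pickle.load(open("w4.pkl","rb")); g=lambda *a:np.array(a)/1.25
print("fl",plane(w,g([395,229]),.058),"knob",plane(w,g([393,247]),.103),"nest",plane(w,g([528,219]),.014),"beads",plane(w,g([326,233],[460,232]),.064),"corners",plane(w,g([310,113],[622,112]),.022))
s=ctrl.state();print(s["ee_pos"]);
E
```

```text
fl [[ 0.44344709 -0.02273471  0.058     ]] knob [[ 0.44246834 -0.02420684  0.103     ]] nest [[ 0.55224312 -0.03267177  0.014     ]] beads [[ 0.39458888 -0.02039421  0.064     ]
 [ 0.48937861 -0.02727749  0.064     ]] corners [[0.38600177 0.06365459 0.022     ]
 [0.62124908 0.04602058 0.022     ]]
[ 0.44519015 -0.02621258  0.21211292]
```

arm_command:
  moves:
    - [[0.006, -0.007, 0.1, 0, 0, 0, 0.5], [0.006, -0.007, 0.2, 0, 0, 0, 0.5], [0.006, -0.007, 0.3, 0, 0, 0, 0.5], [0.006, -0.007, 0.34, 0, 0, 0, 0.5], [0.006, -0.007, 0.34, 0, 0, 0, 0.15], [0.006, -0.007, 0.34, 0, 0, 0, 0.15], [0.006, -0.007, 0.34, 0, 0, 0, 0.15], [0.006, -0.007, 0.34, 0, 0, 0, 0.15]]
  newtons: 50

```text
t: 14.95
ee_pos: [0.4427, -0.0239, 0.076]
orientation: [179.9, 0.0, 85.5]
force: [-2.1, 0.0, 4.2]
width: 0.0226
grasp_force: 50.0
```

arm_command:
  moves:
    - [[0, 0, -0.01, 0, 0, 0, 0.15], [0, 0, -0.02, 0, 0, 0, 0.15], [0, 0, -0.03, 0, 0, 0, 0.15], [0, 0, -0.04, 0, 0, 0, 0.15], [0, 0, -0.06, 0, 0, 0, 0.15], [0, 0, -0.1, 0, 0, 0, 0.15], [0, 0, -0.14, 0, 0, 0, 0.15], [0, 0, -0.16, 0, 0, 0, 0.15]]

```text
t: 15.75
ee_pos: [0.4432, -0.024, 0.1407]
orientation: [179.8, 0.0, 85.5]
force: [0.2, -0.3, -1.0]
width: 0.0228
grasp_force: 50.0
```

arm_command:
  moves:
    - [[0.1, 0, 0, 0, 0, 0, 0.15], [0.2, 0, 0, 0, 0, 0, 0.15], [0.3, 0, 0, 0, 0, 0, 0.15], [0.4, 0, 0.05, 0, 0, 0, 0.15], [0.41, 0, 0.14, 0, 0, 0, 0.15], [0.41, 0, 0.22, 0, 0, 0, 0.15], [0.41, 0, 0.25, 0, 0, 0, 0.15], [0.41, 0, 0.258, 0, 0, 0, 0.15]]

```text
t: 16.55
ee_pos: [0.4528, 0.1402, 0.035]
orientation: [-179.7, 0.0, 85.5]
force: [-17.6, 1.0, 33.4]
width: 0.0224
grasp_force: 50.0
```

arm_command:
  moves:
    - [[0, 0, 0.003, 0, 0, 0, 0.15], [0, 0, 0.003, 0, 0, 0, 0.15]]

```text
t: 16.75
ee_pos: [0.4551, 0.1398, 0.0352]
orientation: [180.0, -0.0, 85.5]
force: [-0.2, 0.0, -0.9]
width: 0.0232
grasp_force: 50.0
```

arm_command:
  moves:
    - [[0, 0, 0.003, 0, 0, 0, 0.15], [0, 0, 0.003, 0, 0, 0, 0.15], [0, 0, 0.003, 0, 0, 0, 0.15]]

```text
t: 17.05
ee_pos: [0.4554, 0.1398, 0.035]
orientation: [180.0, -0.0, 85.5]
force: [-7.4, 0.4, 16.3]
width: 0.0226
grasp_force: 50.0
```

arm_command:
  moves:
    - [[0, 0, 0, 0, 0, 0, 0.5], [0, 0, 0, 0, 0, 0, 0.5], [0, 0, -0.1, 0, 0, 0, 0.5], [0, 0, -0.22, 0, 0, 0, 0.5], [0, 0, -0.34, 0, 0, -0.09, 0.5], [0.06, 0.01, -0.45, 0, 0, -0.18, 0.5], [0.16, 0.03, -0.45, 0, 0, -0.27, 0.5], [0.27, 0.06, -0.45, 0, 0, -0.36, 0.5]]
  newtons: 10

```text
t: 17.85
ee_pos: [0.489, 0.2465, 0.2159]
orientation: [179.7, 0.1, 118.1]
force: [0.4, -0.4, -0.3]
width: 0.0436
grasp_force: 0.0
```

```bash
python3 - <<'E'
from h import *; from rig import ctrl
s=ctrl.state();print(s["ee_pos"],s["orientation"],delta(s["ee_pos"],s["orientation"],[.52,.30,.23],[180,0,186.2]))
E
```

```text
[0.48899526 0.246501   0.21593942] [1.79684637e+02 9.22465617e-02 1.18108039e+02] [ 0.0814  0.1316 -0.0346  0.0025  0.003  -0.7566]
```

arm_command:
  moves:
    - [[0.02, 0.03, -0.01, 0, 0, -0.09, 0.5], [0.04, 0.06, -0.02, 0, 0, -0.18, 0.5], [0.06, 0.1, -0.03, 0, 0, -0.28, 0.5], [0.08, 0.13, -0.035, 0, 0, -0.37, 0.5], [0.08, 0.13, -0.035, 0, 0, -0.47, 0.5], [0.08, 0.13, -0.035, 0, 0, -0.56, 0.5], [0.08, 0.13, -0.035, 0, 0, -0.66, 0.5], [0.08, 0.13, -0.035, 0, 0, -0.757, 0.5]]

```text
t: 18.65
ee_pos: [0.5184, 0.2981, 0.227]
orientation: [180.0, 0.0, -174.2]
force: [0.1, -0.8, 0.5]
width: 0.0441
grasp_force: 0.0
```

```bash
python3 - <<'E'
from h import *; from rig import ctrl
s=ctrl.state();print(s["ee_pos"],s["orientation"])
w=ctrl.get_image("wrist"); import pickle; pickle.dump(w,open("w5.pkl","wb")); crop(w,0,0,640,400,1.25,"pics/w5.png")
t=ctrl.get_image("top"); pickle.dump(t,open("t5.pkl","wb"))
E
```

```text
[0.51840171 0.29810366 0.22697289] [ 1.79998008e+02  1.43652055e-02 -1.74180462e+02]
```

View pics/w5.png

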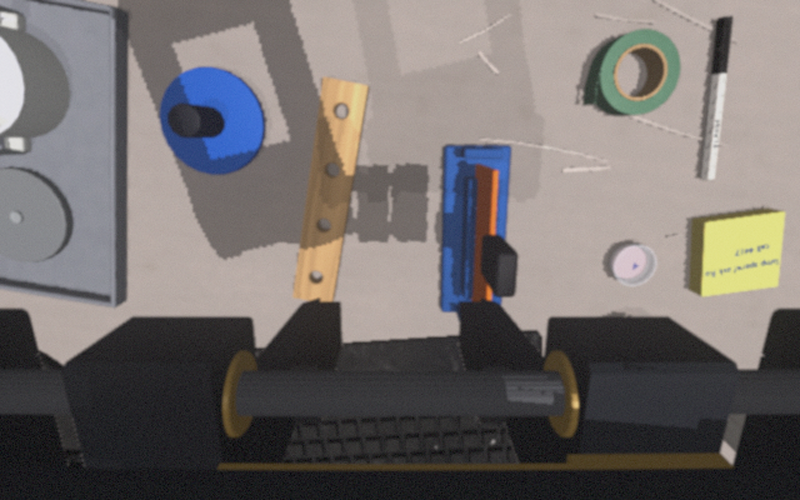

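The lid is on the bench at (212,120), the rest is empty and the jar is open. The holder spans (443,147)–(510,310), and the grip block's top face spans roughly (497,240)–(517,296).

```bash
python3 - <<'E'
from h import *; import pickle
w=pickle.load(open("w5.pkl","rb")); g=lambda *a:np.array(a)/1.25
def M(x,y,yaw,pts): 
    c,s=np.cos(yaw),np.sin(yaw); P=np.array(pts,float); return np.c_[x+c*P[:,0]-s*P[:,1],y+s*P[:,0]+c*P[:,1],P[:,2]]
H=plane(w,g([447,147],[510,147],[442,309]),.04); print(H)
print("card top edge px ends",plane(w,g([486,166],[484,302]),.082))
im=cv2.resize(w["color"][:,:,::-1],None,fx=1.25,fy=1.25)
for (x,y,yaw,c) in [(.522,.361,.108,(0,255,0))]:
    for P in ([[-.015,-.007,.127],[.015,-.007,.127],[.015,.007,.127],[-.015,.007,.127]],[[-.06,-.002,.082],[.06,-.002,.082],[.06,.002,.082],[-.06,.002,.082]],[[-.075,-.028,.036],[.075,-.028,.036],[.075,.028,.036],[-.075,.028,.036]]):
        cv2.polylines(im,[np.int32(proj(w,M(x,y,yaw,P))*1.25*16)],True,c,1,cv2.LINE_AA,4)
cv2.imwrite("pics/o5.png",cv2.resize(im[120:340,400:560],None,fx=2.7,fy=2.7))
E
```

```text
[[0.45669513 0.32842408 0.04      ]
 [0.4517892  0.3761825  0.04      ]
 [0.58878971 0.34146902 0.04      ]]
card top edge px ends [[0.46572643 0.35153373 0.082     ]
 [0.56289654 0.36518054 0.082     ]]
```

View pics/o5.png

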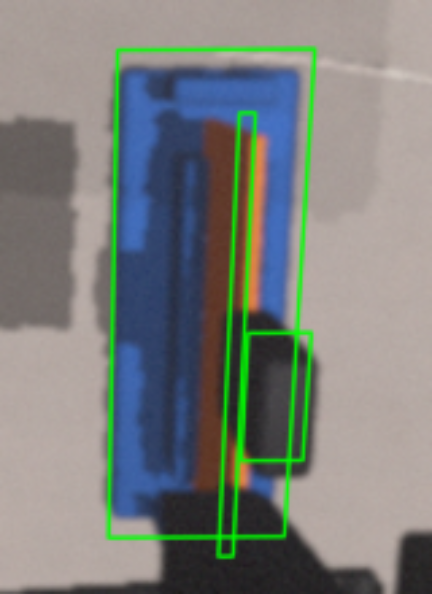

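```bash
python3 - <<'E'
from h import *; from rig import ctrl
s=ctrl.state();print(s["ee_pos"],delta(s["ee_pos"],s["orientation"],[.5255,.362,.09],[180,0,186.2]))
E
```

```text
[0.51837688 0.2980581  0.22696646] [-3.310e-02  1.574e-01  3.424e-01  0.000e+00  2.000e-04 -7.300e-03]
```

arm_command:
  moves:
    - [[-0.0331, 0.1, 0, 0, 0, -0.0073, 0.5], [-0.0331, 0.1574, 0.05, 0, 0, -0.0073, 0.5], [-0.0331, 0.1574, 0.15, 0, 0, -0.0073, 0.5], [-0.0331, 0.1574, 0.25, 0, 0, -0.0073, 0.5], [-0.0331, 0.1574, 0.3424, 0, 0, -0.0073, 0.5], [-0.0331, 0.1574, 0.3424, 0, 0, -0.0073, 0.5], [-0.0331, 0.1574, 0.3424, 0, 0, -0.0073, 0.3], [-0.0331, 0.1574, 0.3424, 0, 0, -0.0073, 0.3]]

```text
t: 19.55
ee_pos: [0.5271, 0.3629, 0.0927]
orientation: [179.9, 0.2, -173.9]
force: [0.1, -0.2, -0.8]
width: 0.0299
grasp_force: 0.0
```

arm_command:
  moves:
    - [[0, 0, 0, 0, 0, 0, 0.05], [0, 0, 0, 0, 0, 0, 0.05], [0, 0, 0, 0, 0, 0, 0.05], [0, 0, 0, 0, 0, 0, 0.05]]
  newtons: 10

```text
t: 19.95
ee_pos: [0.5265, 0.363, 0.0921]
orientation: [179.9, 0.2, -173.9]
force: [-0.9, 0.1, 7.1]
width: 0.0139
grasp_force: 10.0
```

```bash
python3 - <<'E'
from h import *; from rig import ctrl
s=ctrl.state();print(s["ee_pos"],s["orientation"],s["force"],s["wrist_torque"],s["width"])
import pickle
w=ctrl.get_image("wrist"); pickle.dump(w,open("w6.pkl","wb")); crop(w,0,0,640,400,1.25,"pics/w6.png")
E
```

```text
[0.52647533 0.36301536 0.09208257] [ 179.91491427    0.19174991 -173.86525167] [-0.90848619  0.05287138  7.13836043] [0.21137866 0.05761142 0.01167216] 0.013899451137893936
```

View pics/w6.png

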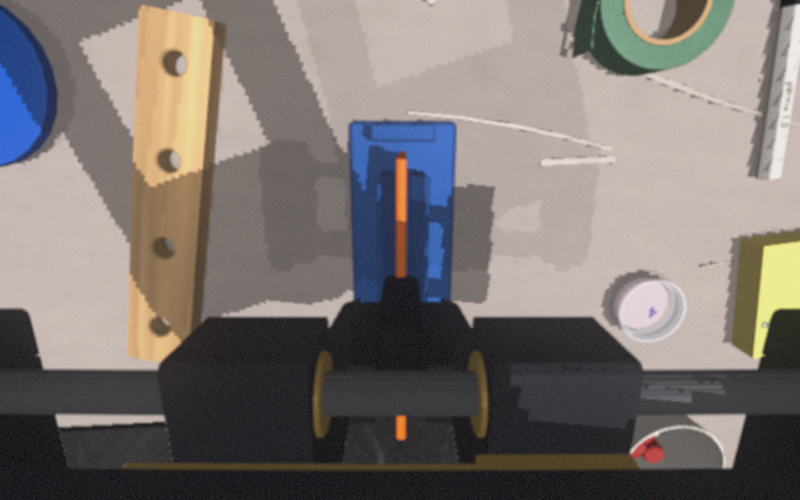

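The card edge runs vertically at x≈401, from its near end at (401,155) to its far end at (401,440). The block is well centred in the grip.

```bash
python3 - <<'E'
from h import *; from rig import ctrl; import pickle
w=pickle.load(open("w6.pkl","rb")); g=lambda *a:np.array(a)/1.25
s=ctrl.state(); p=plane(w,g([401,154],[401,440]),.082); print(p,p.mean(0)-s["ee_pos"],np.linalg.norm(p[0]-p[1]))
print("holder near corners",plane(w,g([350,123],[455,123]),.04))
# bowl plan: station
yaw=-.075; O=np.array([.489,-.1455,0]); S=Ro.from_euler('z',yaw)
def lipframe(a):  # bowl tip angle -> lip pos, rot (world)
    R=S*Ro.from_euler('x',.14-a); return O+S.apply([0,0,.065])+R.apply([0,.075,.05]),R
for a in (0,.3,.45,.55): print(a,lipframe(a)[0])
E
```

```text
[[0.46627672 0.35753912 0.082     ]
 [0.58672291 0.37048632 0.082     ]] [ 2.61142151e-05  9.83695209e-04 -1.00736212e-02] 0.12114005389744126
holder near corners [[0.45711265 0.33387288 0.04      ]
 [0.45214189 0.38038084 0.04      ]]
0 [ 0.49404195 -0.07840012  0.12497653]
0.3 [ 0.49514483 -0.06372258  0.1024125 ]
0.45 [ 0.49549475 -0.05906572  0.08973728]
0.55 [ 0.49564735 -0.05703486  0.08096034]
```

```bash
cat >> h.py <<'E'
O=np.array([.489,-.1455,0]); S=Ro.from_euler('z',-.075)
def cardpose(a,xc=.014,yc=-.030,dz=0.,ob=-.45):
    """TCP position and rpy with the card standing on the bowl floor, bowl tipped by a"""
    R=S*Ro.from_euler('x',.14-a); p=O+S.apply([0,0,.065])+R.apply([0,.075,.05])+R.apply([xc,yc,.080+dz])
    return p,(R*Ro.from_euler('z',ob+np.pi)*Ro.from_euler('x',np.pi)).as_euler('xyz',degrees=True)
def plan(cur,tg):
    for t in tg: print(delta(cur[0],cur[1],*t).tolist())
E
python3 - <<'E'
from h import *; from rig import ctrl
s=ctrl.state(); cur=(s["ee_pos"],s["orientation"])
print(cardpose(0,dz=.10),cardpose(.5))
q=cardpose(0,dz=.08); q=([q[0][0],q[0][1],.30],q[1]); plan(cur,[([*cur[0][:2],.30],cur[1]),q])
E
```

```text
(array([ 0.50389463, -0.13411925,  0.29902912]), array([172.76823261,  -3.47978901, 150.13968138])) (array([ 0.50954779, -0.05888514,  0.17081425]), array([-161.27689446,    8.81399122,  151.37558066]))
[-0.0017, 0.0008, -0.5198, 0.0, 0.0, 0.0]
[0.1859, -1.2221, -0.5222, -0.0882, 0.0139, 0.4019]
```

arm_command:
  moves:
    - [[0, 0, 0, 0, 0, 0, 0.05], [0, 0, -0.05, 0, 0, 0, 0.05], [0, 0, -0.12, 0, 0, 0, 0.05], [0, 0, -0.22, 0, 0, 0, 0.05], [0, 0, -0.32, 0, 0, 0, 0.05], [0, 0, -0.42, 0, 0, 0, 0.05], [0, 0, -0.52, 0, 0, 0, 0.05], [0, 0, -0.52, 0, 0, 0, 0.05]]
  newtons: 60

```text
t: 20.8
ee_pos: [0.5278, 0.3634, 0.3059]
orientation: [179.8, 0.7, -173.9]
force: [-0.1, 0.3, 0.6]
width: 0.0135
grasp_force: 59.9
```

arm_command:
  moves:
    - [[0.0, -0.08, 0, 0, 0, 0, 0.05], [0.0, -0.18, 0, 0, 0, 0, 0.05], [0.02, -0.28, 0, -0.01, 0, 0.05, 0.05], [0.03, -0.38, 0, -0.02, 0, 0.1, 0.05], [0.05, -0.48, 0, -0.03, 0.005, 0.15, 0.05], [0.07, -0.58, 0, -0.044, 0.007, 0.2, 0.05], [0.09, -0.68, 0, -0.044, 0.007, 0.2, 0.05], [0.09, -0.75, 0, -0.044, 0.007, 0.2, 0.05]]

```text
t: 21.6
ee_pos: [0.5205, 0.0577, 0.2972]
orientation: [176.2, -1.3, 168.1]
force: [0.7, 0.2, -0.6]
width: 0.0139
grasp_force: 59.9
```

```bash
python3 - <<'E'
from h import *; from rig import ctrl
s=ctrl.state(); cur=(s["ee_pos"],s["orientation"]); print(cur)
q=cardpose(0,dz=.09);  plan(cur,[q])
E
```

```text
(array([0.52045644, 0.0576872 , 0.29719761]), array([176.24020197,  -1.30288644, 168.06810133]))
[-0.0586, -0.4745, -0.0123, -0.0466, 0.0048, 0.2005]
```

arm_command:
  moves:
    - [[-0.015, -0.1, -0.012, -0.01, 0, 0.05, 0.05], [-0.03, -0.22, -0.012, -0.02, 0, 0.1, 0.05], [-0.045, -0.34, -0.012, -0.03, 0.002, 0.15, 0.05], [-0.0586, -0.44, -0.012, -0.0466, 0.0048, 0.2005, 0.05], [-0.0586, -0.4745, -0.012, -0.0466, 0.0048, 0.2005, 0.05], [-0.0586, -0.4745, -0.012, -0.0466, 0.0048, 0.2005, 0.05], [-0.0586, -0.4745, -0.012, -0.0466, 0.0048, 0.2005, 0.05]]

```text
t: 22.3
ee_pos: [0.5054, -0.1294, 0.2893]
orientation: [172.7, -3.5, 150.3]
force: [0.6, 0.8, -0.5]
width: 0.0139
grasp_force: 59.9
```

```bash
python3 - <<'E'
from h import *; from rig import ctrl
s=ctrl.state(); cur=(s["ee_pos"],s["orientation"]); print(cur)
import pickle
w=ctrl.get_image("wrist"); pickle.dump(w,open("w7.pkl","wb")); crop(w,0,0,640,400,1.25,"pics/w7.png")
plan(cur,[cardpose(0,dz=.045),cardpose(0,dz=.006)])
E
```

```text
(array([ 0.50537849, -0.12944912,  0.28932724]), array([172.68505572,  -3.47223062, 150.29153923]))
[-0.0011, -0.009, 0.1118, 0.0008, -0.0001, 0.0017]
[-0.0011, -0.0091, 0.2093, 0.0008, -0.0001, 0.0017]
```

View pics/w7.png

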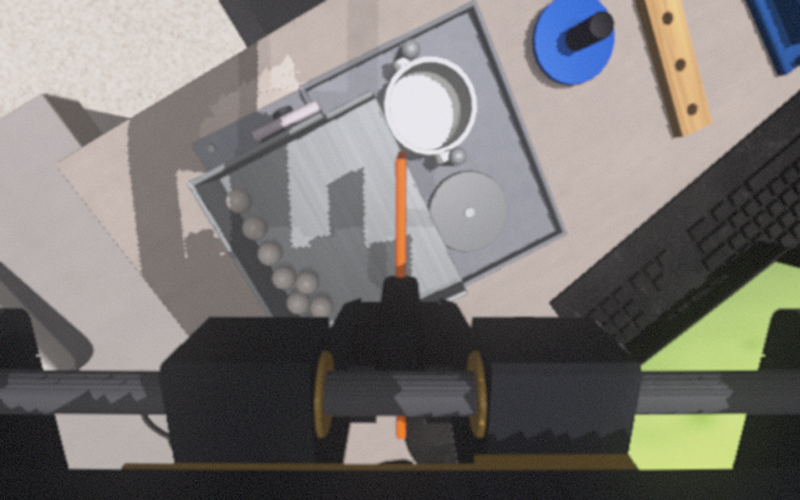

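The card is over the bowl, its gap-side end at (401,155) pointing to the jar at (430,105). The balls lie along the back wall, from (237,200) to (320,305).

arm_command:
  moves:
    - [[-0.0011, -0.009, 0.06, 0, 0, 0.0017, 0.05], [-0.0011, -0.009, 0.112, 0, 0, 0.0017, 0.05], [-0.0011, -0.009, 0.16, 0, 0, 0.0017, 0.05], [-0.0011, -0.009, 0.19, 0, 0, 0.0017, 0.05], [-0.0011, -0.009, 0.205, 0, 0, 0.0017, 0.05], [-0.0011, -0.009, 0.205, 0, 0, 0.0017, 0.05]]

```text
t: 22.95
ee_pos: [0.505, -0.1212, 0.2077]
orientation: [172.7, -3.5, 150.2]
force: [-0.7, 0.5, -1.1]
width: 0.0136
grasp_force: 59.9
```

```bash
python3 - <<'E'
from h import *; from rig import ctrl
s=ctrl.state(); cur=(s["ee_pos"],s["orientation"]); print(cur,s["force"])
import pickle
w=ctrl.get_image("wrist"); pickle.dump(w,open("w8.pkl","wb")); crop(w,100,40,500,300,2,"pics/w8.png")
plan(cur,[cardpose(0,dz=.0)])
E
```

```text
(array([ 0.50500181, -0.1211975 ,  0.20765376]), array([172.71431443,  -3.49395351, 150.19064334])) [-0.67396684  0.47382402 -1.09069412]
[0.0002, -0.0004, 0.0193, 0.0006, -0.0002, 0.0005]
```

View pics/w8.png

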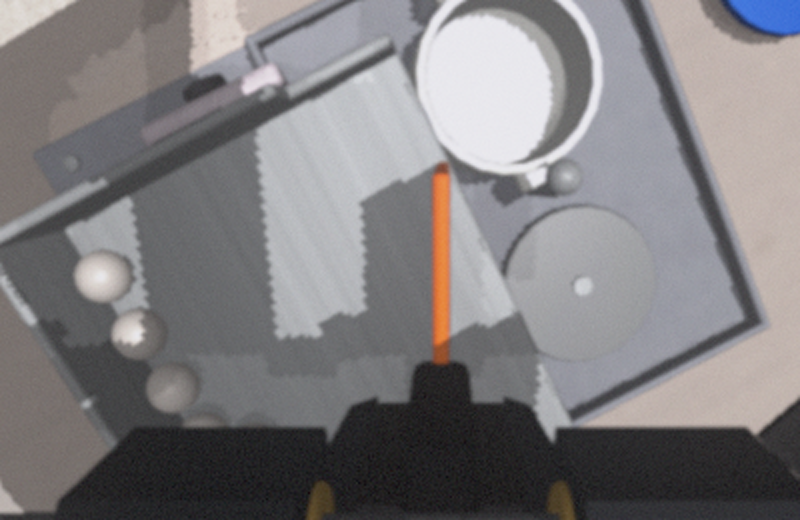

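The card's gap end is at (442,168), just inside the lip line that runs from (395,45) to (570,420). The gap faces the jar, so I plan the press along the bowl's arc.

```bash
python3 - <<'E'
from h import *; from rig import ctrl; import pickle
w=pickle.load(open("w8.pkl","rb")); f=lambda *a:np.array(a)/2+[100,40]
p=plane(w,f([397,55],[441,172]),.127); q=S.inv().apply(p-O); print("lip wall corner / card end in station",q)
s=ctrl.state(); cur=(s["ee_pos"],s["orientation"])
plan(cur,[cardpose(a,dz=-.001) for a in (0,.05,.1,.15,.2,.25,.3,.35)])
print(); plan(cardpose(.35,dz=-.001),[cardpose(a,dz=-.001) for a in (.39,.43,.47,.5,.52,.54)])
E
```

```text
lip wall corner / card end in station [[-0.07470236  0.06602101  0.127     ]
 [-0.03573185  0.06275613  0.127     ]]
[0.0016, 0.0001, 0.0237, 0.0006, 0.0006, 0.0003]
[0.0085, 0.0145, 0.0297, 0.0292, -0.0133, 0.0003]
[0.0153, 0.0286, 0.0366, 0.0579, -0.0271, 0.0003]
[0.022, 0.0424, 0.0442, 0.0866, -0.0409, 0.0003]
[0.0285, 0.0558, 0.0525, 0.1152, -0.0548, 0.0002]
[0.0348, 0.0688, 0.0616, 0.1439, -0.0686, 0.0002]
[0.0409, 0.0814, 0.0714, 0.1725, -0.0825, 0.0002]
[0.0467, 0.0935, 0.0819, 0.2012, -0.0963, 0.0002]

[0.0056, 0.0115, 0.0048, 0.0229, -0.0111, -0.0]
[0.0111, 0.0229, 0.01, 0.0459, -0.0222, -0.0]
[0.0164, 0.034, 0.0158, 0.0688, -0.0332, -0.0]
[0.0204, 0.0423, 0.0204, 0.086, -0.0415, -0.0]
[0.023, 0.0477, 0.0237, 0.0975, -0.0471, -0.0]
[0.0256, 0.053, 0.0271, 0.1089, -0.0526, -0.0]
```

```bash
python3 - <<'E'
from h import *; from rig import ctrl; import pickle
s=ctrl.state(); cur=(s["ee_pos"],s["orientation"]); k=dict(xc=.011,dz=-.001)
plan(cur,[cardpose(0,xc=.011,dz=.006)]+[cardpose(a,**k) for a in (0,.04,.08,.12,.16,.2,.24)])
print(); plan(cardpose(.24,**k),[cardpose(a,**k) for a in (.28,.32,.35,.38,.41,.43,.45,.47)])
print(); plan(cardpose(.47,**k),[cardpose(a,**k) for a in (.49,.51,.53,.55)])
E
```

```text
[0.0083, -0.0031, 0.0062, 0.0006, 0.0006, 0.0003]
[0.0083, -0.0031, 0.0237, 0.0006, 0.0006, 0.0003]
[0.0139, 0.0084, 0.0285, 0.0235, -0.0105, 0.0003]
[0.0194, 0.0198, 0.0337, 0.0464, -0.0216, 0.0003]
[0.0248, 0.0309, 0.0395, 0.0694, -0.0326, 0.0003]
[0.0301, 0.0418, 0.0458, 0.0923, -0.0437, 0.0003]
[0.0352, 0.0525, 0.0525, 0.1152, -0.0548, 0.0002]
[0.0403, 0.063, 0.0597, 0.1382, -0.0658, 0.0002]

[0.0056, 0.0115, 0.0048, 0.0229, -0.0111, -0.0]
[0.0111, 0.0229, 0.01, 0.0459, -0.0222, 0.0]
[0.0151, 0.0313, 0.0143, 0.0631, -0.0305, 0.0]
[0.0191, 0.0395, 0.0189, 0.0803, -0.0388, 0.0]
[0.023, 0.0477, 0.0237, 0.0975, -0.0471, 0.0]
[0.0256, 0.053, 0.0271, 0.1089, -0.0526, -0.0]
[0.0282, 0.0583, 0.0305, 0.1204, -0.0582, -0.0]
[0.0307, 0.0635, 0.0341, 0.1318, -0.0637, -0.0]

[0.0028, 0.0058, 0.0023, 0.0115, -0.0055, -0.0]
[0.0056, 0.0115, 0.0048, 0.0229, -0.0111, 0.0]
[0.0083, 0.0172, 0.0073, 0.0344, -0.0166, -0.0]
[0.0111, 0.0229, 0.01, 0.0459, -0.0222, 0.0]
```

arm_command:
  moves:
    - [[0.0083, -0.003, 0.006, 0, 0, 0, 0.05], [0.0083, -0.003, 0.0237, 0, 0, 0, 0.05], [0.0139, 0.0084, 0.0285, 0.0235, -0.0105, 0, 0.05], [0.0194, 0.0198, 0.0337, 0.0464, -0.0216, 0, 0.05], [0.0248, 0.0309, 0.0395, 0.0694, -0.0326, 0, 0.05], [0.0301, 0.0418, 0.0458, 0.0923, -0.0437, 0, 0.05], [0.0352, 0.0525, 0.0525, 0.1152, -0.0548, 0, 0.05], [0.0403, 0.063, 0.0597, 0.1382, -0.0658, 0, 0.05]]

```text
t: 23.8
ee_pos: [0.5051, -0.09, 0.19]
orientation: [-174.8, 2.7, 150.0]
force: [-0.9, -1.4, 4.9]
width: 0.0132
grasp_force: 59.9
```

```bash
python3 - <<'E'
from h import *; from rig import ctrl
s=ctrl.state(); print(s["force"],s["wrist_torque"],s["width"],s["ee_pos"],cardpose(.24,xc=.011,dz=-.001)); k=dict(xc=.011,dz=-.001)
plan((s["ee_pos"],s["orientation"]),[cardpose(.24,**k)])
E
```

```text
[-0.8952207  -1.43357504  4.94076837] [-0.30651756  0.04198933 -0.01282888] 0.01320886636925408 [ 0.50513231 -0.09000367  0.18997093] (array([ 0.50428905, -0.0888326 ,  0.18886303]), array([-174.83756732,    2.48879998,  150.03193152]))
[0.0034, 0.0017, 0.0025, -0.0009, 0.0026, -0.0008]
```

arm_command:
  moves:
    - [[0.0056, 0.0115, 0.006, 0.0229, -0.0111, 0, 0.05], [0.0111, 0.0229, 0.0115, 0.0459, -0.0222, 0, 0.05], [0.0151, 0.0313, 0.016, 0.0631, -0.0305, 0, 0.05], [0.0191, 0.0395, 0.021, 0.0803, -0.0388, 0, 0.05], [0.023, 0.0477, 0.026, 0.0975, -0.0471, 0, 0.05], [0.0256, 0.053, 0.029, 0.1089, -0.0526, 0, 0.05], [0.0282, 0.0583, 0.0325, 0.1204, -0.0582, 0, 0.05], [0.0307, 0.0635, 0.036, 0.1318, -0.0637, 0, 0.05]]

```text
t: 24.6
ee_pos: [0.5074, -0.0626, 0.1731]
orientation: [-162.9, 8.3, 151.1]
force: [-0.3, 3.1, 8.4]
width: 0.0137
grasp_force: 59.9
```

```bash
cat > look.py <<'E'
from h import *; from rig import ctrl; import sys
s=ctrl.state(); print(s["t"],s["force"],s["ee_pos"],s["orientation"],s["width"])
for n in ("wrist","scene","top"):
    d=ctrl.get_image(n); cv2.imwrite(f"pics/{sys.argv[1]}_{n}.png",d["color"][:,:,::-1])
    import pickle; pickle.dump(d,open(f"{sys.argv[1]}_{n}.pkl","wb"))
E
python3 look.py p1
```

```text
24.6 [-0.26099056  3.06013755  8.41281478] [ 0.50738114 -0.06256756  0.17313822] [-162.91064323    8.30489174  151.0996904 ] 0.013676822078188277
```

arm_command:
  moves:
    - [[0, 0, 0, 0, 0, 0, 0.05], [0, 0, 0, 0, 0, 0, 0.05], [0, 0, 0, 0, 0, 0, 0.05], [0.0028, 0.0058, 0.0025, 0.0115, -0.0055, 0, 0.05], [0.0056, 0.0115, 0.005, 0.0229, -0.0111, 0, 0.05], [0.0083, 0.0172, 0.0075, 0.0344, -0.0166, 0, 0.05], [0.0083, 0.0172, 0.0075, 0.0344, -0.0166, 0, 0.05], [0.0083, 0.0172, 0.0075, 0.0344, -0.0166, 0, 0.05]]

```text
t: 25.55
ee_pos: [0.5079, -0.0562, 0.1678]
orientation: [-159.8, 9.7, 151.6]
force: [-1.1, 3.9, 8.5]
width: 0.0133
grasp_force: 59.9
```

arm_command:
  moves:
    - [[0, 0, 0, 0, 0, 0, 0.05], [0, 0, 0, 0, 0, 0, 0.05], [0, 0, 0, 0, 0, 0, 0.05], [0, 0, 0, 0, 0, 0, 0.05], [0, 0, 0, 0, 0, 0, 0.05], [0, 0, 0, 0, 0, 0, 0.05], [0, 0, 0, 0, 0, 0, 0.05], [0, 0, 0, 0, 0, 0, 0.05]]

```text
t: 26.35
ee_pos: [0.5079, -0.0564, 0.168]
orientation: [-159.8, 9.7, 151.6]
force: [-1.7, 4.0, 8.8]
width: 0.0136
grasp_force: 59.9
```

```bash
python3 look.py p2; python3 - <<'E'
import cv2,numpy as np
a=cv2.imread("pics/p2_wrist.png"); b=cv2.imread("pics/p1_wrist.png"); t=cv2.imread("pics/p2_top.png"); s=cv2.imread("pics/p2_scene.png")
A=cv2.resize(a,(400,250)); B=cv2.resize(b,(400,250))
T=cv2.resize(t[150:275,350:500],(360,300)); C=cv2.resize(s[200:310,320:460],(400,314))
A=cv2.resize(a[0:260,100:560],(530,300)); m=np.zeros((600,800,3),np.uint8); m[:300,:530]=A; m[300:600,:360]=T; m[286:600,400:800]=C
m[:286,530:]=cv2.resize(b[0:260,150:420],(270,286)); cv2.imwrite("pics/m1.png",m)
E
```

```text
26.35 [-1.69587396  3.97175702  8.83048634] [ 0.5079303  -0.05636978  0.16802536] [-159.78920158    9.70338003  151.57539421] 0.013566882764471896
```

View pics/m1.png

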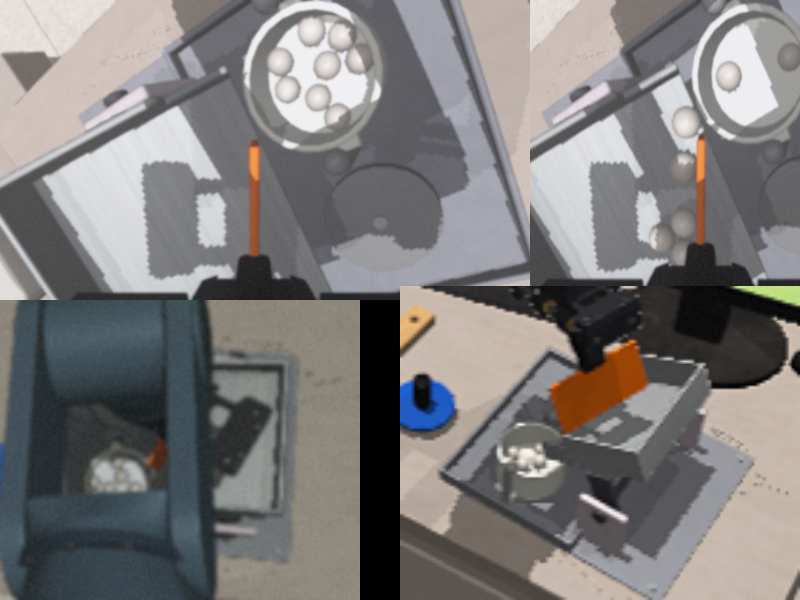

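The wrist view shows all eight balls in the jar, at (312,30), (340,37), (358,58), (327,65), (280,62), (287,90), (318,98) and (337,117). The bowl is empty, so I back the card off along the same arc.

```bash
python3 - <<'E'
from h import *; from rig import ctrl
s=ctrl.state(); k=dict(xc=.011,dz=-.0005)
plan((s["ee_pos"],s["orientation"]),[cardpose(a,**k) for a in (.53,.48,.42,.36,.30,.24,.18,.12)])
print(); plan(cardpose(.12,**k),[cardpose(.06,**k),cardpose(0,xc=.011,dz=.0005)]+[cardpose(0,xc=.011,dz=z) for z in (.004,.02,.05,.09,.11)])
p=cardpose(0,xc=.011,dz=.11); print();plan(p,[((p[0][0],p[0][1]+.15,.31),[180,0,170]),((.5265,.363,.31),[180,0,186.13])])
E
```

```text
[0.0034, 0.0001, 0.0002, 0.001, 0.0017, -0.0012]
[-0.0038, -0.0145, -0.005, -0.0276, 0.0156, -0.0012]
[-0.0125, -0.0324, -0.0102, -0.062, 0.0322, -0.0011]
[-0.0213, -0.0506, -0.0141, -0.0964, 0.0489, -0.0011]
[-0.0302, -0.0689, -0.0169, -0.1308, 0.0655, -0.001]
[-0.0392, -0.0873, -0.0184, -0.1651, 0.0821, -0.0009]
[-0.0482, -0.1058, -0.0187, -0.1995, 0.0988, -0.0009]
[-0.0571, -0.1243, -0.0178, -0.2339, 0.1154, -0.0008]

[-0.0085, -0.0177, -0.0062, -0.0344, 0.0166, -0.0]
[-0.0173, -0.0359, -0.0136, -0.0688, 0.0332, -0.0]
[-0.0178, -0.0368, -0.0223, -0.0688, 0.0332, -0.0]
[-0.0199, -0.0412, -0.062, -0.0688, 0.0332, -0.0]
[-0.0238, -0.0492, -0.1365, -0.0688, 0.0332, -0.0]
[-0.029, -0.06, -0.2358, -0.0688, 0.0332, -0.0]
[-0.0316, -0.0654, -0.2854, -0.0688, 0.0332, -0.0]

[0.1865, 0.3215, 0.0495, 0.0862, -0.0243, -0.2227]
[0.5636, 1.0995, 0.1714, 0.0898, -0.0121, -0.4017]
```

arm_command:
  moves:
    - [[0, -0.006, -0.002, -0.012, 0.007, 0, 0.05], [-0.0072, -0.0145, -0.005, -0.0276, 0.014, 0, 0.05], [-0.0155, -0.0324, -0.01, -0.062, 0.031, 0, 0.05], [-0.0243, -0.0506, -0.014, -0.0964, 0.0475, 0, 0.05], [-0.0332, -0.0689, -0.017, -0.1308, 0.064, 0, 0.05], [-0.0422, -0.0873, -0.0185, -0.1651, 0.081, 0, 0.05], [-0.0512, -0.1058, -0.019, -0.1995, 0.0975, 0, 0.05], [-0.06, -0.1243, -0.018, -0.2339, 0.114, 0, 0.05]]

```text
t: 27.3
ee_pos: [0.5041, -0.1051, 0.196]
orientation: [178.9, -0.4, 149.9]
force: [-0.1, 1.5, 6.5]
width: 0.0136
grasp_force: 59.9
```

arm_command:
  moves:
    - [[-0.0085, -0.0177, -0.006, -0.0344, 0.0166, 0, 0.05], [-0.0173, -0.0359, -0.0136, -0.0688, 0.0332, 0, 0.05], [-0.0178, -0.0368, -0.022, -0.0688, 0.0332, 0, 0.05], [-0.0199, -0.0412, -0.062, -0.0688, 0.0332, 0, 0.05], [-0.0238, -0.0492, -0.1365, -0.0688, 0.0332, 0, 0.05], [-0.029, -0.06, -0.2358, -0.0688, 0.0332, 0, 0.05], [-0.0316, -0.0654, -0.2854, -0.0688, 0.0332, 0, 0.05], [-0.0316, -0.0654, -0.2854, -0.0688, 0.0332, 0, 0.05]]

```text
t: 28.1
ee_pos: [0.502, -0.1363, 0.3104]
orientation: [173.0, -3.2, 150.1]
force: [0.0, -0.2, -1.2]
width: 0.0136
grasp_force: 59.9
```

```bash
python3 - <<'E'
from h import *; from rig import ctrl
s=ctrl.state(); print(s["ee_pos"],s["orientation"],s["force"])
plan((s["ee_pos"],s["orientation"]),[((.517,.10,.31),[178,-1,174])])
E
```

```text
[ 0.50195594 -0.13633093  0.31043876] [172.95491129  -3.16709843 150.06104317] [ 0.04921045 -0.17864909 -1.23596006]
[0.2618, 0.5248, 0.0806, 0.0649, -0.0027, -0.267]
```

arm_command:
  moves:
    - [[0.05, 0.1, 0.016, 0.01, 0, -0.04, 0.05], [0.1, 0.2, 0.032, 0.02, 0, -0.08, 0.05], [0.15, 0.3, 0.048, 0.03, 0, -0.13, 0.05], [0.2, 0.4, 0.064, 0.045, 0, -0.18, 0.05], [0.25, 0.5, 0.08, 0.0649, -0.0027, -0.23, 0.05], [0.2618, 0.5248, 0.0806, 0.0649, -0.0027, -0.267, 0.05], [0.2618, 0.5248, 0.0806, 0.0649, -0.0027, -0.267, 0.05]]

```text
t: 28.8
ee_pos: [0.5144, 0.1033, 0.3059]
orientation: [177.8, -1.4, 174.3]
force: [-0.3, -1.0, -0.4]
width: 0.0136
grasp_force: 59.9
```

```bash
python3 - <<'E'
from h import *; from rig import ctrl
s=ctrl.state(); print(s["ee_pos"],s["orientation"],s["force"])
plan((s["ee_pos"],s["orientation"]),[((.5265,.363,.25),[179.9,.2,-173.87])])
E
```

```text
[0.51438901 0.10328642 0.30590926] [177.79792979  -1.44044666 174.30017427] [-0.32080171 -0.97794842 -0.38273635]
[0.0308, 0.6432, 0.1654, 0.0247, -0.0155, -0.1318]
```

arm_command:
  moves:
    - [[0.005, 0.1, 0.01, 0.005, 0, -0.03, 0.05], [0.01, 0.22, 0.02, 0.01, -0.005, -0.06, 0.05], [0.015, 0.34, 0.04, 0.02, -0.01, -0.09, 0.05], [0.02, 0.46, 0.06, 0.0247, -0.0155, -0.1318, 0.05], [0.03, 0.56, 0.09, 0.0247, -0.0155, -0.1318, 0.05], [0.0308, 0.6432, 0.13, 0.0247, -0.0155, -0.1318, 0.05], [0.0308, 0.6432, 0.1654, 0.0247, -0.0155, -0.1318, 0.05], [0.0308, 0.6432, 0.1654, 0.0247, -0.0155, -0.1318, 0.05]]

```text
t: 29.6
ee_pos: [0.5276, 0.3587, 0.2477]
orientation: [-179.9, -0.0, -174.2]
force: [-0.2, -1.2, -1.5]
width: 0.0132
grasp_force: 59.9
```

arm_command:
  moves:
    - [[0, 0, 0, 0, 0, 0, 0.05], [0, 0, 0, 0, 0, 0, 0.05]]

```text
t: 29.8
ee_pos: [0.53, 0.3586, 0.2528]
orientation: [179.9, 0.4, -174.3]
force: [-0.1, -0.1, -0.6]
width: 0.0135
grasp_force: 59.9
```

```bash
python3 - <<'E'
from h import *; from rig import ctrl
s=ctrl.state(); print(s["ee_pos"],s["orientation"],s["force"])
plan((s["ee_pos"],s["orientation"]),[((.5265,.363,.15),[179.9,.2,-173.87]),((.5265,.363,.0935),[179.9,.2,-173.87])])
w=ctrl.get_image("wrist"); im=w["color"].astype(int)
# orange card end column relative to earlier
m=(im[:,:,0]>150)&(im[:,:,2]<80)&(im[:,:,1]<150)
import pickle
w0=pickle.load(open("w6.pkl","rb"))["color"].astype(int); m0=(w0[:,:,0]>150)&(w0[:,:,2]<80)&(w0[:,:,1]<150)
for q in (m0,m):
    q=q[:, 300:345]
    for r in (slice(0,230),slice(330,400)):
        v,u=np.where(q[r]); print(u.mean()+300,v.min()+r.start,v.max()+r.start,len(v))
E
```

```text
[0.53000462 0.35861293 0.25277993] [ 179.90650611    0.39137467 -174.29664463] [-0.13864988 -0.09728166 -0.60586116]
[0.0094, 0.0114, 0.2569, -0.0001, 0.0021, -0.0047]
[0.0103, 0.0111, 0.3982, -0.0001, 0.0021, -0.0047]
320.33690987124464 126 219 466
320.4353741496599 333 351 147
320.52685421994886 127 176 391
320.40140845070425 333 351 142
```

arm_command:
  moves:
    - [[0.0094, 0.0114, 0.05, 0, 0.002, -0.0047, 0.05], [0.0094, 0.0114, 0.13, 0, 0.002, -0.0047, 0.05], [0.0094, 0.0114, 0.21, 0, 0.002, -0.0047, 0.05], [0.0094, 0.0114, 0.257, 0, 0.002, -0.0047, 0.05], [0.0094, 0.0114, 0.28, 0, 0.002, -0.0047, 0.05], [0.0094, 0.0114, 0.28, 0, 0.002, -0.0047, 0.05], [0.0094, 0.0114, 0.28, 0, 0.002, -0.0047, 0.05]]

```text
t: 30.55
ee_pos: [0.5267, 0.3646, 0.1416]
orientation: [179.9, 0.3, -173.8]
force: [0.7, -0.0, -0.6]
width: 0.0135
grasp_force: 59.9
```

```bash
python3 - <<'E'
from h import *; from rig import ctrl
s=ctrl.state(); print(s["ee_pos"],s["orientation"],s["force"])
plan((s["ee_pos"],s["orientation"]),[((.5265,.363,.093),[179.9,.2,-173.87])])
E
```

```text
[0.5266685  0.36460786 0.14160886] [ 179.86143818    0.28012163 -173.76733593] [ 0.69902793 -0.04859245 -0.64580096]
[0.0014, -0.0042, 0.1215, 0.0004, 0.0009, 0.0011]
```

arm_command:
  moves:
    - [[0.0014, -0.0042, 0.02, 0, 0, 0.001, 0.05], [0.0014, -0.0042, 0.045, 0, 0, 0.001, 0.05], [0.0014, -0.0042, 0.07, 0, 0, 0.001, 0.05], [0.0014, -0.0042, 0.095, 0, 0, 0.001, 0.05], [0.0014, -0.0042, 0.115, 0, 0, 0.001, 0.05], [0.0014, -0.0042, 0.1215, 0, 0, 0.001, 0.05], [0.0014, -0.0042, 0.1215, 0, 0, 0.001, 0.05]]
  newtons: 30

```text
t: 31.25
ee_pos: [0.5253, 0.3633, 0.0919]
orientation: [179.9, 0.1, -173.8]
force: [-4.1, 0.2, 6.7]
width: 0.0136
grasp_force: 30.0
```

arm_command:
  moves:
    - [[0, 0, 0, 0, 0, 0, 0.4], [0, 0, 0, 0, 0, 0, 0.4], [0, 0, -0.05, 0, 0, 0, 0.4], [0, 0, -0.15, 0, 0, 0, 0.4], [0, 0, -0.25, 0, 0, 0, 0.4], [0, 0, -0.35, 0, 0, 0, 0.4], [0, -0.1, -0.4, 0, 0, 0.08, 0.5], [0.03, -0.2, -0.4, 0, 0, 0.17, 0.5]]

```text
t: 32.05
ee_pos: [0.5243, 0.2821, 0.2555]
orientation: [179.7, 0.6, 170.7]
force: [-0.0, -0.9, -0.3]
width: 0.0439
grasp_force: 0.0
```

```bash
python3 look.py r1; python3 - <<'E'
from h import *; from rig import ctrl; import pickle
s=ctrl.state()
plan((s["ee_pos"],s["orientation"]),[((.455,.10,.25),[180,0,150]),((.455,.07,.25),[180,0,85.7])])
for n in ("r1_top","r1_scene","r1_wrist"):
    d=pickle.load(open(n+".pkl","rb")); h=cv2.cvtColor(d["color"],cv2.COLOR_RGB2HSV)
    m=cv2.inRange(h,(105,150,60),(125,255,255)); k,_,st,ce=cv2.connectedComponentsWithStats(m)
    for i in range(1,k):
        if st[i,4]>60: print(n,st[i],plane(d,ce[i],.018)[0].round(4))
E
```

```text
32.05 [-0.02226959 -0.94014663 -0.32927117] [0.52425129 0.28209921 0.2554501 ] [179.6713162    0.55210617 170.68866245] 0.04387549527434198
[0.0921, -0.4712, 0.0022, 0.0018, 0.0013, 0.2302]
[0.08, -0.5452, 0.0021, 0.0024, 0.0001, 0.9447]
r1_top [ 44   7  23  69 767] [0.9963 1.0202 0.018 ]
r1_top [628 164  12  23 207] [ 0.6079 -0.6946  0.018 ]
r1_top [255 187  19  33 213] [0.4869 0.3568 0.018 ]
r1_top [327 207  27  28 517] [0.4526 0.1409 0.018 ]
r1_scene [220  73  36  23 258] [1.1389 1.1391 0.018 ]
r1_scene [274 192  29  31 274] [0.511  0.3475 0.018 ]
r1_scene [317 233  22  18 263] [0.4458 0.1322 0.018 ]
r1_scene [579 317  32  33 781] [ 0.5666 -0.7275  0.018 ]
r1_wrist [353  88  58  65 989] [0.4775 0.3611 0.018 ]
r1_wrist [ 145   90   74   75 3521] [0.4548 0.1434 0.018 ]
r1_wrist [370 171  29  49 373] [0.5709 0.348  0.018 ]
r1_wrist [415 194   8  17  90] [0.5838 0.3914 0.018 ]
```

arm_command:
  moves:
    - [[0.02, -0.1, 0, 0, 0, 0.09, 0.5], [0.04, -0.2, 0, 0, 0, 0.18, 0.5], [0.06, -0.3, 0, 0, 0, 0.27, 0.5], [0.08, -0.4, 0, 0, 0, 0.36, 0.5], [0.094, -0.459, 0, 0, 0, 0.45, 0.5], [0.094, -0.459, 0, 0, 0, 0.54, 0.5], [0.094, -0.459, 0, 0, 0, 0.63, 0.5], [0.094, -0.459, 0, 0, 0, 0.72, 0.5]]

```text
t: 33.0
ee_pos: [0.4556, 0.1069, 0.2505]
orientation: [179.8, -0.1, 105.8]
force: [0.3, -0.2, 1.0]
width: 0.0442
grasp_force: 0.0
```

arm_command:
  moves:
    - [[0, 0, 0, 0, 0, 0.09, 0.5], [0, 0, 0.05, 0, 0, 0.18, 0.5], [0, 0, 0.1, 0, 0, 0.225, 0.5], [0, 0, 0.1, 0, 0, 0.225, 0.5], [0, 0, 0.1, 0, 0, 0.225, 0.5]]

```text
t: 33.5
ee_pos: [0.4555, 0.1071, 0.2106]
orientation: [179.9, -0.1, 86.0]
force: [-0.4, 0.2, 0.8]
width: 0.044
grasp_force: 0.0
```

```bash
python3 - <<'E'
from h import *; from rig import ctrl
s=ctrl.state(); print(s["t"],s["ee_pos"],s["orientation"])
d=ctrl.get_image("wrist"); cv2.imwrite("pics/r2.png",d["color"][:,:,::-1]); h=cv2.cvtColor(d["color"],cv2.COLOR_RGB2HSV)
m=cv2.inRange(h,(105,150,40),(125,255,255)); k,_,st,ce=cv2.connectedComponentsWithStats(m)
for i in range(1,k):
    if st[i,4]>1000:
        print(st[i]); c,_=cv2.findContours((_==i).astype(np.uint8) if False else m,cv2.RETR_EXTERNAL,cv2.CHAIN_APPROX_NONE)
        c=max(c,key=len); hull=cv2.convexHull(c)[:,0].astype(float); W=plane(d,hull,.018)[:,:2]
        f=least_squares(lambda p:np.hypot(*(W-p[:2]).T)-p[2],[.455,.14,.042],loss='soft_l1',f_scale=.001); print("lid circle",f.x,f.cost)
        q=[f.x[0],f.x[1],.037]; plan((s["ee_pos"],s["orientation"]),[((q[0],q[1],.10),[180,0,85.7]),(q,[180,0,85.7])])
E
```

```text
33.5 [0.4554965  0.10708132 0.21060604] [ 1.79931553e+02 -1.34842805e-01  8.60259567e+01]
[ 277  105   82   82 4551]
lid circle [0.45646675 0.1395836  0.04016221] 5.073979465697978e-07
[0.0806, -0.0035, 0.2767, 0.0008, -0.0015, 0.0036]
[0.0802, -0.0037, 0.4342, 0.0008, -0.0015, 0.0036]
```

arm_command:
  moves:
    - [[0.08, -0.0036, 0.1, 0, 0, 0.0036, 0.5], [0.08, -0.0036, 0.2, 0, 0, 0.0036, 0.5], [0.08, -0.0036, 0.3, 0, 0, 0.0036, 0.5], [0.08, -0.0036, 0.4, 0, 0, 0.0036, 0.5], [0.08, -0.0036, 0.434, 0, 0, 0.0036, 0.5], [0.08, -0.0036, 0.434, 0, 0, 0.0036, 0.15], [0.08, -0.0036, 0.434, 0, 0, 0.0036, 0.15], [0.08, -0.0036, 0.434, 0, 0, 0.0036, 0.15]]
  newtons: 60

```text
t: 34.35
ee_pos: [0.4585, 0.1391, 0.039]
orientation: [179.7, -0.2, 85.5]
force: [0.0, 0.3, -0.5]
width: 0.0229
grasp_force: 60.1
```

arm_command:
  moves:
    - [[0, 0, 0, 0, 0, 0, 0.15], [0, 0, 0, 0, 0, 0, 0.15], [0, 0, -0.05, 0, 0, 0, 0.15], [0, 0, -0.15, 0, 0, 0, 0.15], [0, 0, -0.25, 0, 0, 0, 0.15], [0, 0, -0.28, 0, 0, 0, 0.15], [0, 0, -0.28, 0, 0, 0, 0.15], [0, 0, -0.28, 0, 0, 0, 0.15]]

```text
t: 35.15
ee_pos: [0.4557, 0.1386, 0.1481]
orientation: [179.9, -0.1, 85.5]
force: [0.0, -0.2, -0.3]
width: 0.0229
grasp_force: 60.0
```

```bash
python3 - <<'E'
from h import *; from rig import ctrl
s=ctrl.state(); print(s["t"],s["ee_pos"],s["orientation"],s["width"])
J=O+S.apply([-.055,.118,0]); print(J); plan((s["ee_pos"],s["orientation"]),[((.4427,-.0237,.15),[180,0,85.7]),((.4427,-.0237,.10),[180,0,85.7])])
E
```

```text
35.15 [0.4557499  0.13862014 0.1480781 ] [ 1.79943707e+02 -1.14792402e-01  8.55058743e+01] 0.022903743883745203
[ 0.44299632 -0.02371059  0.        ]
[-0.4071, -0.0007, -0.0056, 0.0006, -0.0013, -0.0022]
[-0.4073, -0.0008, 0.1194, 0.0006, -0.0013, -0.0022]
```

arm_command:
  moves:
    - [[-0.1, 0, 0, 0, 0, 0, 0.15], [-0.2, 0, 0, 0, 0, 0, 0.15], [-0.3, 0, 0, 0, 0, 0, 0.15], [-0.38, 0, 0, 0, 0, 0, 0.15], [-0.408, -0.0006, 0, 0, 0, -0.002, 0.15], [-0.408, -0.0006, 0.06, 0, 0, -0.002, 0.15], [-0.408, -0.0006, 0.1, 0, 0, -0.002, 0.15], [-0.408, -0.0006, 0.1, 0, 0, -0.002, 0.15]]

```text
t: 35.95
ee_pos: [0.4407, -0.0226, 0.1054]
orientation: [-179.7, -0.2, 85.7]
force: [-1.0, 0.2, -0.8]
width: 0.0225
grasp_force: 60.0
```

arm_command:
  moves:
    - [[0, 0, 0, 0, 0, 0, 0.15], [0, 0, 0, 0, 0, 0, 0.15]]

```text
t: 36.15
ee_pos: [0.4439, -0.0236, 0.1091]
orientation: [179.9, -0.1, 85.7]
force: [-0.2, -0.6, -0.7]
width: 0.0224
grasp_force: 60.0
```

```bash
python3 - <<'E'
from h import *; from rig import ctrl
s=ctrl.state(); print(s["t"],s["ee_pos"],s["orientation"],s["width"],s["force"])
plan((s["ee_pos"],s["orientation"]),[((.4428,-.0242,.09),[180,0,85.7])])
E
```

```text
36.15 [ 0.4439394  -0.02357224  0.10913943] [ 1.79851851e+02 -1.27680117e-01  8.57223492e+01] 0.022375290489113884 [-0.18385097 -0.60540567 -0.68082714]
[-0.0019, -0.0028, 0.0478, 0.0016, -0.0014, 0.0002]
```

arm_command:
  moves:
    - [[-0.0019, -0.0022, 0.02, 0, 0, 0, 0.15], [-0.0019, -0.0022, 0.035, 0, 0, 0, 0.15], [-0.0019, -0.0022, 0.05, 0, 0, 0, 0.15], [-0.0019, -0.0022, 0.06, 0, 0, 0, 0.15], [-0.0019, -0.0022, 0.068, 0, 0, 0, 0.15], [-0.0019, -0.0022, 0.074, 0, 0, 0, 0.15], [-0.0019, -0.0022, 0.08, 0, 0, 0, 0.15], [-0.0019, -0.0022, 0.08, 0, 0, 0, 0.15]]

```text
t: 36.95
ee_pos: [0.4431, -0.0246, 0.0787]
orientation: [179.9, -0.1, 85.7]
force: [-11.6, 2.4, 24.4]
width: 0.0226
grasp_force: 60.0
```

arm_command:
  moves:
    - [[0, 0, 0.003, 0, 0, 0, 0.15], [0, 0, 0.006, 0, 0, 0, 0.15], [0, 0, 0.006, 0, 0, 0, 0.15]]

```text
t: 37.25
ee_pos: [0.4433, -0.0247, 0.0785]
orientation: [179.9, -0.1, 85.7]
force: [-21.9, 4.3, 50.0]
width: 0.0227
grasp_force: 60.0
```

```bash
python3 - <<'E'
from h import *; from rig import ctrl
s=ctrl.state(); print(s["t"],s["ee_pos"],s["orientation"],s["width"],s["force"])
sc=ctrl.get_image("scene"); t=ctrl.get_image("top"); import pickle; pickle.dump((sc,t),open("f1.pkl","wb"))
for d,n in ((sc,"s"),(t,"t")):
    h=cv2.cvtColor(d["color"],cv2.COLOR_RGB2HSV); m=cv2.inRange(h,(105,150,40),(125,255,255)); p=proj(d,[.443,-.0237,.058])[0]; k,_,st,ce=cv2.connectedComponentsWithStats(m)
    print(n,p,[ (st[i].tolist(),ce[i].round(1).tolist()) for i in range(1,k) if st[i,4]>30 and np.hypot(*(ce[i]-p))<40])
E
```

```text
37.25 [ 0.44331742 -0.02465053  0.0785147 ] [ 1.79905440e+02 -9.40459451e-02  8.57484589e+01] 0.022685179616276356 [-21.92642875   4.31189528  50.03992754]
s [365.76693636 253.78437272] [([355, 248, 24, 18, 199], [369.1, 258.2])]
t [400.8366747  224.91162518] [([386, 213, 13, 24, 194], [391.9, 223.7])]
```

arm_command:
  moves:
    - [[0, 0, -0.006, 0, 0, 0, 0.15], [0, 0, -0.011, 0, 0, 0, 0.15], [0, 0, -0.011, 0, 0, 0, 0.15], [0, 0, -0.011, 0, 0, 0, 0.4], [0, 0, -0.011, 0, 0, 0, 0.4], [0, 0, -0.06, 0, 0, 0, 0.4], [0, 0, -0.15, 0, 0, 0, 0.4], [0, 0, -0.25, 0, 0, 0, 0.4]]

```text
t: 38.15
ee_pos: [0.4418, -0.0245, 0.1744]
orientation: [-180.0, -0.2, 85.7]
force: [0.9, -0.6, -0.1]
width: 0.0352
grasp_force: 0.0
```

arm_command:
  moves:
    - [[0.1, 0, -0.1, 0, 0, 0, 0.5], [0.2, 0, -0.2, 0, 0, 0, 0.5], [0.3, 0, -0.25, 0, 0, 0, 0.5], [0.3, 0, -0.25, 0, 0, 0, 0.5], [0.3, 0, -0.25, 0, 0, 0, 0.5]]

```text
t: 38.65
ee_pos: [0.4518, 0.0956, 0.2751]
orientation: [179.8, -0.1, 85.9]
force: [-0.2, -0.6, 0.3]
width: 0.0441
grasp_force: 0.0
```

```bash
python3 look.py z1; python3 - <<'E'
from h import *; import pickle
w=pickle.load(open("z1_wrist.pkl","rb")); t=pickle.load(open("z1_top.pkl","rb")); s=pickle.load(open("z1_scene.pkl","rb"))
print(proj(s,[.443,-.0237,.05]),proj(w,[.443,-.0237,.058]),proj(s,[.525,.363,.08]))
m=np.zeros((600,800,3),np.uint8); m[:250,:400]=cv2.resize(w["color"],(400,250)); m[250:600,:400]=cv2.resize(t["color"][150:275,235:500],(400,350)); m[:250,400:]=cv2.resize(s["color"][150:275,180:380],(400,250)); m[250:,400:]=cv2.resize(s["color"][215:310,330:440],(400,350),interpolation=cv2.INTER_CUBIC)
cv2.imwrite("pics/m2.png",m[:,:,::-1])
E
```

```text
38.65 [-0.1989246  -0.58981945  0.25024225] [0.45181022 0.09560211 0.27514636] [ 1.79760710e+02 -1.13539824e-01  8.58580746e+01] 0.04413360315996613
[[365.63321117 255.24809976]] [[318.38692716 274.48351988]] [[286.7899893 193.8731004]]
```

View pics/m2.png

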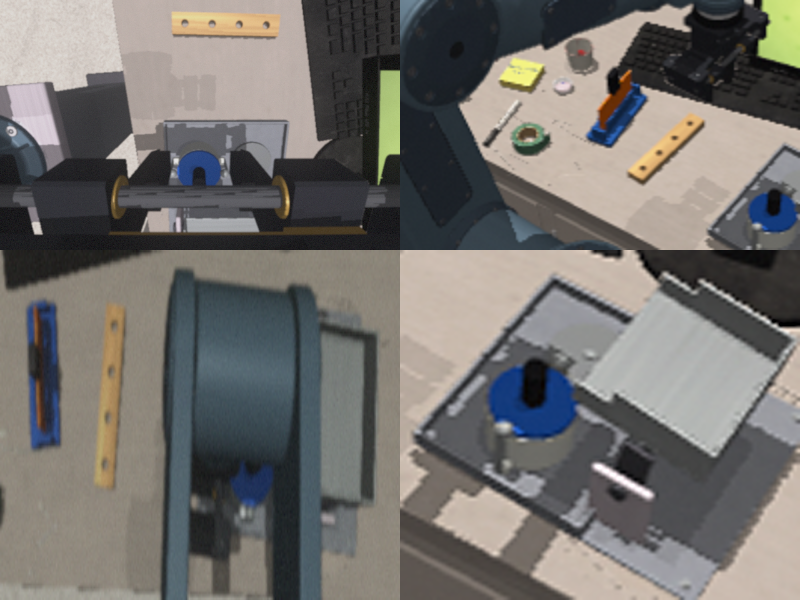

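The lid sits level on the jar at (532,400), the bowl is back at rest and empty, and the card stands in its holder at (610,105). I compare the lid with its starting picture before handing in.

```bash
python3 - <<'E'
import cv2,numpy as np
for n in ("pics/scene0.png","pics/z1_scene.png"):
    im=cv2.imread(n); m=cv2.inRange(cv2.cvtColor(im,cv2.COLOR_BGR2HSV),(105,150,40),(130,255,255)); k,_,st,ce=cv2.connectedComponentsWithStats(m)
    print([(st[i].tolist(),ce[i].round(2).tolist()) for i in range(1,k) if st[i,4]>100 and 340<ce[i][0]<400])
a,b=(cv2.imread(f"pics/{n}.png")[235:285,345:390].astype(int) for n in ("scene0","z1_scene")); print(np.abs(a-b).mean(), (np.abs(a-b).max(2)>40).sum())
E
```

```text
[([354, 247, 25, 19, 305], [366.03, 256.54])]
[([355, 247, 24, 19, 300], [366.14, 256.5])]
24.741185185185184 799
```

```bash
python3 -c "
from rig import ctrl
print(ctrl.close_job())"
```

```text
the job is handed in; nothing more can be done
None
```

I handed the job in at about 39 s: all eight balls are in the jar, the lid is back home, the card is in its holder, the bowl is at rest and empty, and the cup, tape roll and note block look undisturbed; the verdict itself was not shown.

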